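Tumble the brass lamp fittings

ROBOT

A 6-joint arm with a two-finger parallel gripper is mounted at the origin on the work surface. World frame = base frame: x ahead of the robot, y to its left, z up, the work surface at z = 0. Lengths are in mm, angles in rad, forces in N, time in s.
With the tool pointing down it reaches from about 350 to 875 mm from the base axis. Payload 4.2 kg.
Tool frame: the origin (TCP) lies on the mounting face of the last link; the fingertips stand 173 mm ahead of it and the grasp point (between the pads) lies 155 mm ahead of it; z points along the fingers, y is the direction in which the jaws open and shut (so a half turn about z gives the same grasp; the last joint's range is limited). The gripper opens to 85 mm and grips with 20 to 120 N. Pads are 22 mm wide; open, the fingers measure 114 mm over their backs; the gripper's body (76 mm by 85 mm) begins 54 mm behind the grasp point. The pads swing forward as they close: fully open they stand 13 mm farther back than shut.
Start: joints at [1.48, 0.385, 0.008, 0, -1.194, -0.259], TCP at [214.161, 587.141, 404.712] pointing down, gripper open.
Joint ranges: [-3.14, 3.14], [-1.21, 2.06], [-1.07, 1.41], [-3.16, 2.05], [-2.99, -0.16], [-3.1, 3.1]. Speed limits (rad/s): [2.79, 2.79, 3.14, 3.14, 3.14, 3.14].

INTERFACE

Orientations are given as a unit quaternion [x, y, z, w].
In Python, from bench import arm gives the robot as it stands. The module is installed in compiled form; this text tells all that it offers.
- The arm moves only by the tool play_rows, never from a script. Its argument "moves" is a list of rows, each a list of 3 entries, a list of its own where there are three numbers: the shift along the world's x, y, z in units of 30 cm (1.0 is 30 cm), then the turn about the world's z in units of 30 degrees (1.0 is 30 degrees), then the gripper's target within -1 to 1 (shut at 1, half-way at 0, fully open at -1). In form: [[[x, y, z], turn, jaw], ...]. A call has 1 to 12 rows; each row is the pose to reach, as a shift and turn from the pose measured when the call began; what a row does not reach only later rows make up. A row lasts 1/8 s, in which the tool goes at most 62.5 mm and 10.7 degrees, less where a joint would pass 70% of its speed; a pose out of reach is approached as far as the arm can. A call with a number of a shift or a turn outside -1 to 1 is refused whole. A call with a gripper value outside its range is refused whole. The fingers move at their own pace and stop on an object; the grip force is fixed at half the most. Time passes only in rows, so rows that repeat a pose let the fingers close. It gives the time, the measured TCP pose, the force and the opening at its end, in the units of the state.
- arm.read_state(): the state, without advancing time (a new reading comes with each control period).
- arm.get_image(name): name is "side" or "top" or "wrist"; returns a dict with "pixels" (400x640x3 uint8, red, green, blue), "vfov" (degrees; the focal length in pixels is half the picture's height over the tangent of half this angle, whatever the lens; pixels are square), "cx", "cy" (the principal point, pixels), "xyz" and "rotation" of the camera in the world. Camera axes: x right, y up, looking along -z (the intrinsics and any distortion apply to the point x, -y, -z); pixel columns grow to the right and rows downward; lengths in mm; the calibration is good to about 2 mm. A picture is of the moment at which its call begins. There is no depth.
- arm.job_done(): hands the job in, once; it reports no verdict.
Trained networks look in a picture, given as the dict that the camera call returned (one of the last four; its "shot" number tells which), for a name from the list of things; names that differ only in an ending like _2 or _b are one class to them, and where a whole thing is asked for, a point or a joint stands for the part that bears it (a point fixed in the world has none). Each returns a list of dicts, best first, with "conf" (0 to 1); they miss things now and then, are a little off and sometimes report something else, mostly with a low value. They report only what shows in the picture. A call takes as long as a camera call. They do not tell look-alikes from the thing itself.
- arm.look_for(name, picture): "centre" ([x, y, z] in mm, in world coordinates, good to about 4 mm: the middle of the surface that is visible of it).
The state is a dict: "clock": time; "joints": joint angles; "joint_vel": joint speeds; "joint_efforts": joint torques, N m; "position": TCP position; "ee_rot": TCP orientation; "contact_force": force on the tool from outside, world axes, zero at the start; "wrist_torque": the same for the moment, N m; "gripper_width": finger opening in mm.
Only numpy, scipy, OpenCV 4.12 (cv2) and the standard library are available. Lean on these libraries where they do the work, as an engineer would, in place of code of your own. Each camera call takes 0.05 s, during which the arm holds its last target.

TASK

Put every brass fitting from the blue mat into the tumbler's bowl and leave the other things where they are, then shut the lid fully and turn the yellow lock ring all the way to its green mark. Then start a long run: pull the red timer knob fully out, turn it clockwise to the green double mark, and push it fully back in.

Things in the scene. Friction and masses are not known exactly. Their poses are not given: they have to be found in the camera images.
- tumbler: Bench tumbler, fixed to the bench (position and yaw vary): grey base 250 x 355 mm, its top 45 mm above the bench, with a dark bowl, a yellow ring round it, a hinged lid and a dark pod (90 x 85 mm, top at 95 mm) with a red knob. Origin: on the bench under the bowl's axis. z up; the knob's axis is at x 0, y +177 mm, the lid hinge at -y, the ring's tab on the -x side.
- bowl_floor (a point): Centre of the bowl's inner floor, 50 mm above the bench; axes as the tumbler's. The bowl is open upward, 156 mm across inside at the mouth (about 140 mm at the floor), its rim 55 mm above this point, walls 4 mm. Two fittings on top of each other still fit under the shut lid (58 mm above the floor).
- lid (a joint): Lid angle, rad: 0 = fully shut flat on the bowl, growing as it opens (at most 2.0). Starts standing open at about 1.6 to 1.8. A stiff hinge: the lid stays where it is left and takes about 1 to 4 N at its tip to move; its outer (top) face can simply be pushed over and down.
- lid_hinge (a point): Point on the lid's hinge line, 110 mm from the bowl's axis on the tumbler's -y side, 108 mm above the bench. The hinge line runs along this frame's x (the tumbler's x); the lid opens by turning about +x.
- lid_tip (a point): Middle of the blue tab (50 mm wide, 48 mm long, 6 mm thick) at the lid's free edge, on the outer face; 206 mm from the hinge line, the tab's end 230 mm. Frame: y from hinge to free edge, z out of the outer face (up when shut). The lid is a round plate 162 mm across, 6 mm thick; shut, its top is 114 mm above the bench.
- lock_ring (a joint): Angle of the yellow captive lock ring, rad: 0 = open (tab at the white mark), growing clockwise seen from above to its stop at 0.70 = locked (green mark). Friction about 1.5 N at the tab; stays where left. Locked, its two claws (tops 123 mm above the bench) reach over two ears of the shut lid; if the lid is not shut they miss or jam.
- ring_tab (a point): Yellow upright tab of the lock ring: a fin 10 mm thick (along its motion), 28 mm long radially, from 89 to 133 mm above the bench. Point: on it, 115 mm from the bowl's axis, 118 mm above the bench. Axes turn with the ring; at joint 0 they equal the tumbler's, and the tab lies 195 degrees counter-clockwise (from above) from its x.
- timer_pull (a joint): How far the timer knob is pulled out (up), m: 0 = pushed fully in, 0.014 = fully out. Takes about 4 to 5 N either way and stays where it is left. Pushed in, it is locked against turning; it turns when out by more than about 0.010, and goes in only at one of its three marks.
- timer (a joint): Timer knob angle, rad, growing clockwise seen from above: 0 = off (white mark), 0.70 = short run (yellow mark), 1.40 = long run (green double mark, the end stop).
- knob_grip (a point): Red round timer knob on the pod, 38 mm across and 34 mm high, vertical axis, white pointer line. Point: on the axis, 15 mm below the knob's top and 22 mm above the pod's top while pushed in (117 mm above the bench); it rises as the knob is pulled out.
- fitting0_center (a point): Brass lamp fitting: hexagonal, 26 mm across flats and 20 mm high with a 22 mm round collar on top, 26 mm high in all, about 0.09 kg, standing on the blue mat among other things. Point: its centre, 13 mm above its foot; z along its axis; two of the flats face this frame's +x and -x. Three to five fittings are present; an absent one reads None.
- fitting1_center (a point): Brass lamp fitting: hexagonal, 26 mm across flats and 20 mm high with a 22 mm round collar on top, 26 mm high in all, about 0.09 kg, standing on the blue mat among other things. Point: its centre, 13 mm above its foot; z along its axis; two of the flats face this frame's +x and -x. Three to five fittings are present; an absent one reads None.
- fitting2_center (a point): Brass lamp fitting: hexagonal, 26 mm across flats and 20 mm high with a 22 mm round collar on top, 26 mm high in all, about 0.09 kg, standing on the blue mat among other things. Point: its centre, 13 mm above its foot; z along its axis; two of the flats face this frame's +x and -x. Three to five fittings are present; an absent one reads None.
- fitting3_center (a point): Brass lamp fitting: hexagonal, 26 mm across flats and 20 mm high with a 22 mm round collar on top, 26 mm high in all, about 0.09 kg, standing on the blue mat among other things. Point: its centre, 13 mm above its foot; z along its axis; two of the flats face this frame's +x and -x. Three to five fittings are present; an absent one reads None.
- fitting4_center (a point): Brass lamp fitting: hexagonal, 26 mm across flats and 20 mm high with a 22 mm round collar on top, 26 mm high in all, about 0.09 kg, standing on the blue mat among other things. Point: its centre, 13 mm above its foot; z along its axis; two of the flats face this frame's +x and -x. Three to five fittings are present; an absent one reads None.
- socket: Bystander: black plastic lamp socket on the blue mat, 34 mm across, 44 mm high; origin under its centre.
- insulator: Bystander: white ceramic insulator beyond the blue mat, 34 mm across, 34 mm high; origin under its centre.
- drive: Bystander: flat aluminium disk drive, 100 x 70 x 12 mm; origin under its centre.
- mouse: Bystander: dark grey computer mouse, 105 x 60 x 34 mm; origin under its centre.
- screwdriver: Bystander: screwdriver lying left of the mat.
- jar: Bystander: clear jar with blue cap, 64 mm across, 85 mm high.
- tape: Bystander: grey ring-shaped roll, 90 mm across, 24 mm high.
Things that resemble listed ones, but are neither listed nor needed, are in the scene too. Leave any pink look-alike of the part that bears fitting3_center alone.

How it is judged:
By the outcome, as a careful person would: the job done as asked, in the order asked, and still so for the second after the job is handed in, with the robot touching nothing.
Of fitting0, fitting1, fitting2, fitting3, fitting4 only 3 to 5 are there at a start; the rules pass over those that are not, and their reading is None.
At some moment in a run one of fitting0, fitting1, fitting2, fitting3, fitting4 may be knocked a few centimetres aside while the robot is not near it.
Once in a run the grip may slacken for a moment while it holds something.
It also fails if it takes over 210 s, if anything falls off the work surface, if the arm or the gripper's body presses on something with over 40 N, if the wrist force passes 120 N, or if a joint passes its speed limit or range.

## Working session

There is one attempt and no reset: what is moved stays moved. The work goes in short steps, Python scripts to look and compute and a tool call to move; the robot and the scene stay as the last step left them, time stands still between calls to the robot, and variables do not carry over. Pictures are saved under pics/ and viewed, and the job is handed in when it is done.

Besides the shell and the picture viewer there is one more tool, called after "Emit:" as name(argument=value, ...), one argument or row to a line, values as JSON. play_rows: Moves the arm, as the interface text tells. Shifts and turns lie within -1 to 1; 1 stands for 30 cm of shift or 30 degrees of turn. Its arguments: {"type":"object","properties":{"moves":{"type":"array"}},"required":["moves"]}

```bash
mkdir -p pics
cat > h.py <<'E'
import numpy as np, cv2
from bench import arm
def snap(n,fn):
    p=arm.get_image(n); cv2.imwrite('pics/'+fn,p['pixels'][:,:,::-1]); return p
def ray(p,u,v):
    h=p['pixels'].shape[0]; f=h/2/np.tan(np.radians(p['vfov'])/2)
    d=np.array([(u-p['cx'])/f,-(v-p['cy'])/f,-1.]); R=np.array(p['rotation']).reshape(3,3)
    return np.array(p['xyz']),R@d
def atz(p,u,v,z):
    o,d=ray(p,u,v); return o+d*(z-o[2])/d[2]
def proj(p,X):
    h=p['pixels'].shape[0]; f=h/2/np.tan(np.radians(p['vfov'])/2)
    R=np.array(p['rotation']).reshape(3,3); c=R.T@(np.array(X)-np.array(p['xyz']))
    return np.array([p['cx']+f*c[0]/-c[2], p['cy']-f*c[1]/-c[2]])
E
python3 - <<'E'
from h import *
s=arm.read_state(); print(s)
for n in ['top','side','wrist']:
    p=snap(n,n+'0.png'); print(n,{k:v for k,v in p.items() if k!='pixels'})
    for t in ['fitting0_center','tumbler','knob_grip','ring_tab','lid_tip','lid_hinge','bowl_floor','socket','insulator']:
        for r in arm.look_for(t,p)[:8]: print(t,np.round(r['centre']),round(r['conf'],2), np.round(proj(p,r['centre'])))
E
```

```text
{'clock': 0.0, 'joints': array([ 1.47961416e+00,  3.85531095e-01,  6.61581673e-03, -5.15511229e-04,
       -1.19402671e+00, -2.58616781e-01]), 'joint_vel': array([ 0.00014655,  0.00039297,  0.0007531 , -0.00066991,  0.00015781,
       -0.00050756]), 'joint_efforts': array([ 1.66938480e-04, -3.92296600e+01,  1.88400990e+01,  4.18633282e+00,
       -4.71272549e-03, -1.33527216e-07]), 'position': array([214.07585639, 586.95992499, 403.63018767]), 'ee_rot': array([ 9.84726891e-01, -1.74102678e-01, -1.49025808e-04,  1.08910362e-03]), 'contact_force': array([-0.15762022, -0.00968749,  0.91962419]), 'wrist_torque': array([-0.04899228, -0.0113353 ,  0.00475708]), 'gripper_width': 85.53344485160616}
top {'vfov': 57.756618108870434, 'cx': 318.6753093735877, 'cy': 194.7020939534079, 'xyz': array([ 450.92520921,   85.02626326, 1191.54535536]), 'rotation': array([-0.04216498,  0.03703695,  0.71261781, -0.69930411]), 'shot': 1}Traceback (most recent call last):
  File "<stdin>", line 6, in <module>
  File "h.py", line 13, in proj
    R=np.array(p['rotation']).reshape(3,3); c=R.T@(np.array(X)-np.array(p['xyz']))
ValueError: cannot reshape array of size 4 into shape (3,3)
```

```bash
sed -i 's/np.array(p\[.rotation.\]).reshape(3,3)/Rotation.from_quat(p["rotation"]).as_matrix()/; 1a from scipy.spatial.transform import Rotation' h.py
python3 - <<'E'
from h import *
for n in ['top','side','wrist']:
    p=snap(n,n+'0.png'); print(n,{k:v for k,v in p.items() if k!='pixels'})
    for t in ['fitting0_center','tumbler','knob_grip','ring_tab','lid_tip','lid_hinge','bowl_floor','socket','insulator']:
        for r in arm.look_for(t,p)[:8]: print(t,np.round(r['centre']),round(r['conf'],2), np.round(proj(p,r['centre'])))
E
```

```text
top {'vfov': 57.756618108870434, 'cx': 318.6753093735877, 'cy': 194.7020939534079, 'xyz': array([ 450.92520921,   85.02626326, 1191.54535536]), 'rotation': array([-0.04216498,  0.03703695,  0.71261781, -0.69930411]), 'shot': 2}
tumbler [ 557. -175.   57.] 0.77 [404. 200.]
knob_grip [535.  -8. 129.] 0.59 [353. 206.]
ring_tab [ 540. -193.   95.] 0.82 [413. 204.]
ring_tab [ 575. -315.  231.] 0.62 [471. 186.]
lid_tip [ 573. -321.  232.] 0.92 [473. 186.]
lid_tip [535.  -9. 131.] 0.61 [353. 206.]
lid_hinge [ 555. -183.   59.] 0.91 [407. 200.]
lid_hinge [497. 468.  22.] 0.38 [203. 223.]
bowl_floor [ 554. -181.   61.] 0.62 [406. 201.]
bowl_floor [614. 304.  50.] 0.35 [252. 185.]
socket [610. 302.  49.] 0.47 [252. 186.]
insulator [704. 354.  36.] 0.57 [237. 159.]
insulator [498. 469.  25.] 0.21 [202. 223.]
side {'vfov': 43.89640300645154, 'cx': 313.0206272337433, 'cy': 203.06004935176347, 'xyz': array([ 174.543862  ,  784.23711643, 1063.81798018]), 'rotation': array([-0.08457702,  0.32324479,  0.9126883 , -0.23528622]), 'shot': 3}
tumbler [ 546. -162.   79.] 0.73 [361. 145.]
tumbler [432. 319.  25.] 0.6 [314. 308.]
tumbler [ 510. -167.   95.] 0.56 [374. 145.]
knob_grip [528.  -4. 134.] 0.69 [342. 170.]
ring_tab [ 511. -166.   97.] 0.56 [374. 144.]
lid_tip [ 570. -318.  220.] 0.81 [381.  72.]
lid_hinge [ 544. -164.   82.] 0.66 [362. 144.]
lid_hinge [ 572. -315.  223.] 0.26 [380.  71.]
bowl_floor [ 547. -159.   82.] 0.89 [360. 145.]
socket [608. 306.  34.] 0.5 [252. 270.]
socket [ 512. -160.   95.] 0.18 [372. 146.]
insulator [701. 356.  29.] 0.51 [209. 270.]
insulator [530.  -1. 132.] 0.3 [341. 171.]
wrist {'vfov': 69.98382252684209, 'cx': 314.7457610303864, 'cy': 199.28981876242068, 'xyz': array([280.78737697, 562.00697522, 374.0132684 ]), 'rotation': array([ 0.07993901, -0.11473573,  0.81157666, -0.56726431]), 'shot': 4}
```

View pics/top0.png

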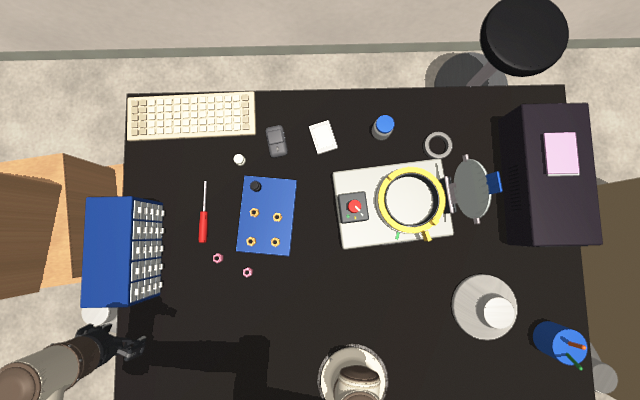

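View pics/side0.png

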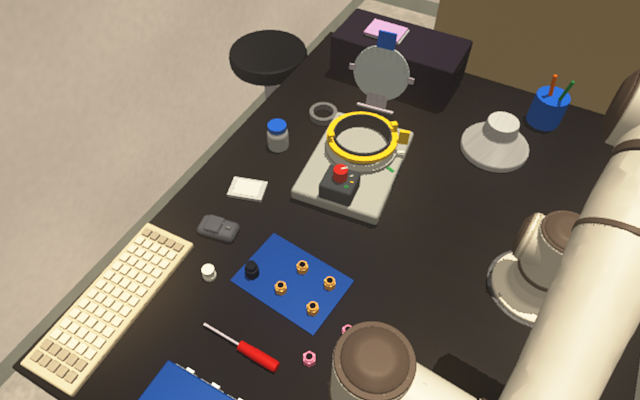

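View pics/wrist0.png

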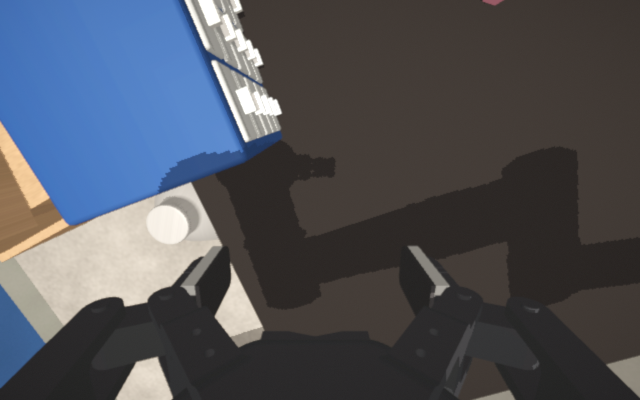

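Run:
```python
from h import *
p=arm.get_image('top'); q=arm.get_image('side')
a=cv2.resize(p['pixels'][165:285,190:330],None,fx=5,fy=5,interpolation=cv2.INTER_CUBIC)
cv2.imwrite('pics/topmat.png',a[:,:,::-1])
a=cv2.resize(p['pixels'][140:270,320:520],None,fx=4,fy=4,interpolation=cv2.INTER_CUBIC)
cv2.imwrite('pics/toptum.png',a[:,:,::-1])
a=cv2.resize(q['pixels'][220:370,190:390],None,fx=4,fy=4,interpolation=cv2.INTER_CUBIC)
cv2.imwrite('pics/sidemat.png',a[:,:,::-1])
for pp in (p,q):
  for t in ['fitting0_center','fitting1_center','fitting3_center','mouse','drive','jar','tape','screwdriver']:
    for r in arm.look_for(t,pp)[:8]: print(t,np.round(r['centre']),round(r['conf'],2), np.round(proj(pp,r['centre'])))
for u,v in [(254,212),(277,217),(250,241),(275,242),(217,258),(247,272)]: print(np.round(atz(p,u,v,24)))
```

```text
fitting1_center [514. 230.  29.] 0.55 [276. 217.]
fitting3_center [441. 314.  24.] 0.64 [250. 240.]
fitting3_center [342. 325.  25.] 0.47 [247. 272.]
mouse [760. 229.  23.] 0.72 [276. 142.]
drive [774.  77.  13.] 0.7 [322. 138.]
jar [ 791. -114.   84.] 0.96 [383. 125.]
jar [ 542. -195.   89.] 0.32 [413. 204.]
tape [ 741. -300.   22.] 0.67 [437. 144.]
tape [ 540. -194.   94.] 0.47 [413. 204.]
screwdriver [498. 469.  23.] 0.88 [202. 223.]
fitting0_center [755. 239.  26.] 0.6 [220. 228.]
fitting0_center [530. 312.  21.] 0.59 [279. 288.]
fitting0_center [606. 305.  31.] 0.23 [254. 271.]
fitting1_center [ 545. -162.   82.] 0.37 [362. 145.]
fitting3_center [436. 321.  27.] 0.61 [312. 308.]
fitting3_center [381. 426.  18.] 0.58 [311. 359.]
mouse [755. 242.  22.] 0.71 [219. 230.]
mouse [528.   0. 128.] 0.16 [341. 173.]
drive [770.  84.  16.] 0.87 [248. 189.]
drive [ 570. -314.  224.] 0.52 [380.  71.]
jar [ 781. -100.   62.] 0.93 [279. 135.]
tape [ 738. -298.   20.] 0.97 [324. 112.]
screwdriver [493. 472.  21.] 0.93 [256. 352.]
screwdriver [ 510. -162.   99.] 0.19 [373. 144.]
[530. 302.  24.]
[513. 228.  24.]
[438. 315.  24.]
[433. 235.  24.]
[386. 420.  24.]
[340. 324.  24.]
```

View pics/topmat.png

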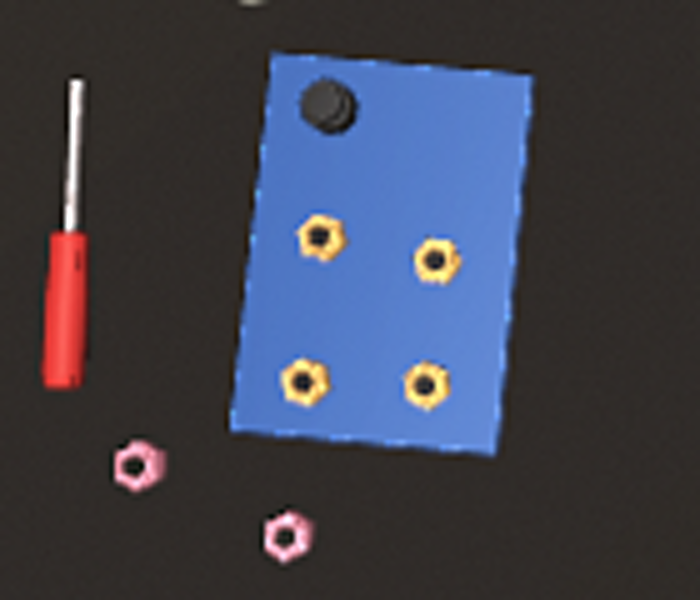

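View pics/toptum.png

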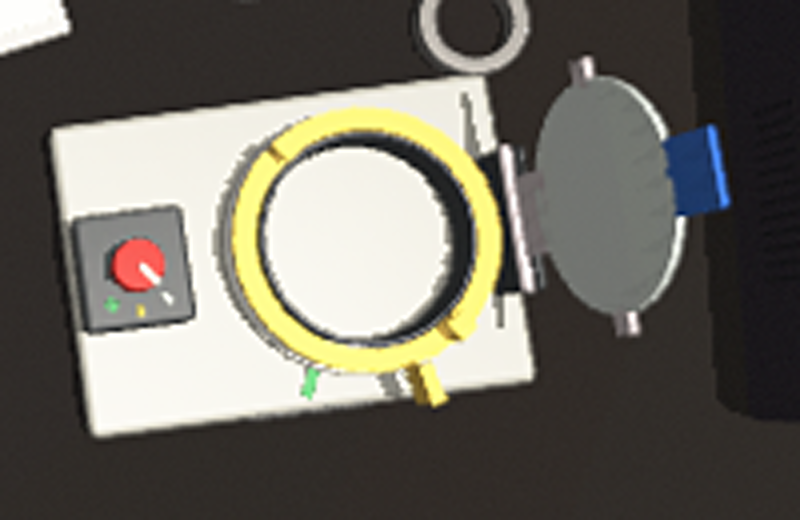

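View pics/sidemat.png

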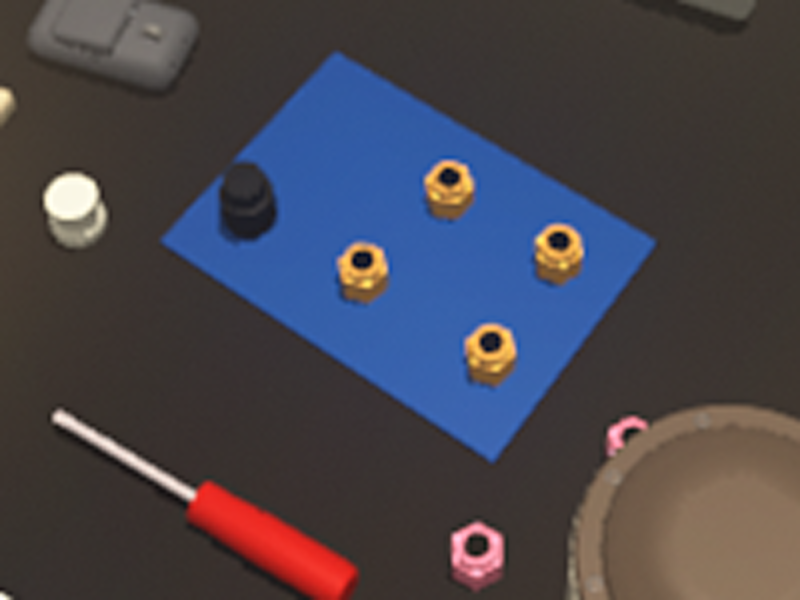

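Run:
```python
from h import *
p=arm.get_image('top'); q=arm.get_image('side')
def tri(a,b):
    o1,d1=ray(p,*a);o2,d2=ray(q,*b)
    d1/=np.linalg.norm(d1);d2/=np.linalg.norm(d2)
    s=np.linalg.lstsq(np.c_[d1,-d2],o2-o1,rcond=None)[0]
    x,y=o1+s[0]*d1,o2+s[1]*d2
    return (x+y)/2,np.linalg.norm(x-y)
for a,b in [((253.8,212.2),(280.2,285)),((277.2,217.2),(302,264.5)),((250.6,241.2),(312.5,305.7)),((275,242),(329.8,280))]:
    x,e=tri(a,b);print(np.round(x,1),round(e,1),np.round(atz(p,*a,26),1),np.round(atz(q,*b,26),1))
print(tri((353.8,206),(341.5,168)))
a=p['pixels'][140:270,320:520]; 
b=q['pixels'][10:240,280:440]
cv2.imwrite('pics/sidetum.png',cv2.resize(b,None,fx=2.6,fy=2.6,interpolation=cv2.INTER_CUBIC)[:,:,::-1])
```

```text
[531.  303.6  22.2] 2.8 [529.5 302.3  26. ] [531.  305.8  26. ]
[513.9 228.2  21.2] 3.6 [512. 227.  26.] [514.  231.4  26. ]
[437.8 313.7  21.3] 2.0 [437.  312.4  26. ] [437.6 316.2  26. ]
[433.9 235.2  23.3] 2.1 [433.  234.4  26. ] [434.2 236.9  26. ]
(array([534.24192553, -10.66262089, 133.74200077]), np.float64(1.2607907340623365))
```

View pics/sidetum.png

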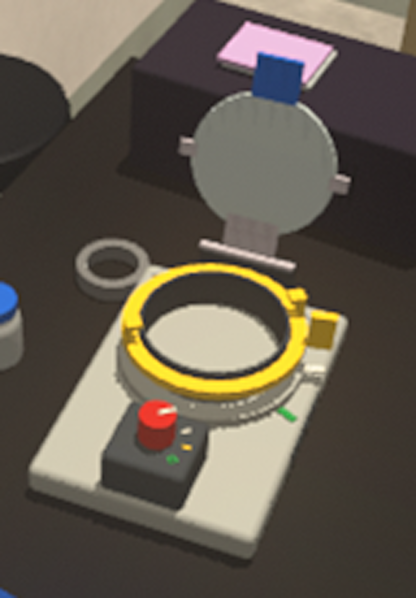

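Emit:
play_rows(
  moves=[
    [[0.12, -0.2, 0], 0, -1],
    [[0.24, -0.4, 0], 0, -1],
    [[0.36, -0.6, 0], 0, -1],
    [[0.48, -0.8, 0], 0, -1],
    [[0.6, -0.95, 0], 0, -1],
    [[0.6, -0.95, 0], 0, -1],
    [[0.6, -0.95, 0], 0, 0],
    [[0.6, -0.95, 0], 0, 0],
  ],
)

```text
clock: 3.65
position: [394.0, 302.5, 404.8]
ee_rot: [0.985, -0.174, 0.0, -0.0]
contact_force: [-0.7, 0.7, -0.5]
gripper_width: 51.7
```

Run:
```python
from h import *
p=snap('wrist','w1.png'); s=arm.read_state(); print(s['clock'],s['position'],s['ee_rot'],s['gripper_width'],p['xyz'],p['rotation'])
for t in ['fitting0_center','fitting3_center','socket']:
    for r in arm.look_for(t,p)[:8]: print(t,np.round(r['centre']),round(r['conf'],2), np.round(proj(p,r['centre'])))
for x in [(531,303,28),(513.5,228,28),(437.5,313.5,28),(433.5,235,28)]: print(proj(p,x))
t=arm.get_image('top')
for u,v,z in [(333,172,45),(440.8,159,45),(453,235,45),(343.8,249.3,45),(354.5,206,130),(411.3,200,105)]: print(np.round(atz(t,u,v,z),1))
cv2.imwrite('pics/t1.png',t['pixels'][:,:,::-1])
```

```text
3.7 [393.8390941  302.79166657 404.74213317] [ 9.84820951e-01 -1.73573272e-01  9.06784672e-06 -1.19078068e-04] 44.13116121294189 [460.65699889 277.38563276 374.11404788] [ 0.07976316 -0.11484285  0.81152241 -0.567345  ]
fitting3_center [344. 326.  24.] 0.88 [311. 218.]
fitting3_center [438. 317.  31.] 0.75 [290. 147.]
fitting3_center [386. 417.  28.] 0.67 [232. 213.]
fitting3_center [600. 306.  11.] 0.33 [248.   3.]
socket [599. 304.  12.] 0.65 [249.   3.]
[271.51846647  63.20274621]
[340.68958292  53.91965284]
[293.30651549 146.64413818]
[356.83204007 126.6528475 ]
[652.3  44.9  45. ]
[ 687.7 -301.7   45. ]
[ 444.9 -326.3   45. ]
[406.7  16.8  45. ]
[535.1 -12.8 130. ]
[ 551.9 -186.1  105. ]
```

View pics/w1.png

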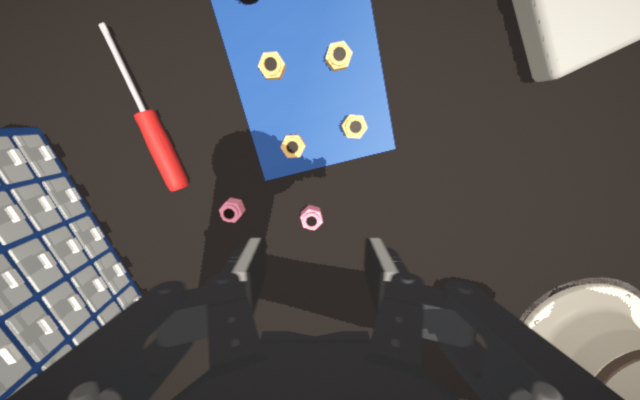

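Run:
```python
from h import *
a=cv2.imread('pics/w1.png')[30:170,240:400]
cv2.imwrite('pics/w1c.png',cv2.resize(a,None,fx=5,fy=4.2,interpolation=cv2.INTER_CUBIC) if 0 else cv2.resize(a,None,fx=4.2,fy=4.2,interpolation=cv2.INTER_CUBIC))
```

```text
(no output)
```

View pics/w1c.png

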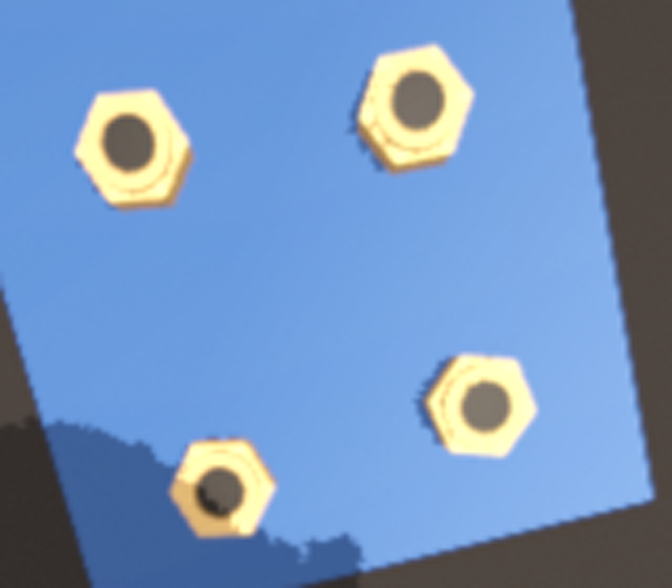

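```bash
cat >> h.py <<'E'
def hexfit(p,V,z=22):
    P=np.array([atz(p,u,v,z)[:2] for u,v in V]); c=P.mean(0); d=P-c
    a=np.angle(np.mean(np.exp(6j*np.arctan2(d[:,1],d[:,0]))))/6
    return np.round(P,1).tolist(),np.round(c,1),np.degrees(a)%60, np.degrees(a+np.pi/6)%60  # vertex ang, flat normal ang
E
python3 - <<'E'
from h import *
p=arm.get_image('wrist')
for n,V in dict(A=[(75,150),(98,93),(155,90),(192,150),(175,203),(120,205)],B=[(435,45),(474,97),(447,150),(393,165),(360,115),(376,57)],C=[(170,490),(188,442),(245,439),(275,488),(252,536),(192,536)],D=[(425,405),(460,355),(520,360),(537,408),(503,457),(447,450)]).items():
    print(n,hexfit(p,[(240+u/4.2,30+v/4.2) for u,v in V])[1:])
E
```

```text
A (array([529.3, 303.8]), np.float64(15.142481517505823), np.float64(45.14248151750582))
B (array([513.8, 230.1]), np.float64(19.68211018839302), np.float64(49.68211018839302))
C (array([437.4, 315.2]), np.float64(11.636296502199277), np.float64(41.63629650219928))
D (array([433.5, 236.9]), np.float64(5.085487820859735), np.float64(35.08548782085973))
```

Emit:
play_rows(
  moves=[
    [[0.1, 0.03, -0.15], -0.3, -0.2],
    [[0.145, 0.04, -0.35], -0.6, -0.2],
    [[0.145, 0.04, -0.5], -0.93, -0.2],
    [[0.145, 0.04, -0.6], -0.93, -0.2],
    [[0.145, 0.04, -0.68], -0.93, -0.2],
    [[0.145, 0.04, -0.755], -0.93, -0.2],
    [[0.145, 0.04, -0.755], -0.93, -0.2],
    [[0.145, 0.04, -0.755], -0.93, 1],
    [[0.145, 0.04, -0.755], -0.93, 1],
    [[0.145, 0.04, -0.755], -0.93, 1],
  ],
)

```text
clock: 5.2
position: [437.5, 315.3, 179.4]
ee_rot: [0.914, -0.406, 0.0, -0.001]
contact_force: [-0.8, 0.6, 3.7]
gripper_width: 24.5
```

Run:
```python
from h import *
p=snap('wrist','w2.png'); s=arm.read_state(); print(s['position'],s['gripper_width'],s['contact_force'])
```

```text
[437.55305264 315.30100121 179.44092696] 24.772933962343302 [-0.59324894  1.23115018  6.12733882]
```

View pics/w2.png

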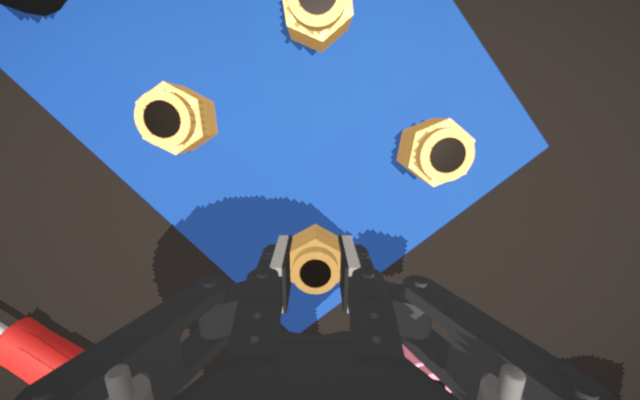

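Emit:
play_rows(
  moves=[
    [[0, 0, 0.1], -0.93, 1],
    [[0, 0, 0.25], 0, 1],
    [[0, 0, 0.4], 0, 1],
    [[0.05, -0.1, 0.5], 0.3, 1],
    [[0.1, -0.3, 0.5], 0.6, 1],
    [[0.15, -0.5, 0.5], 0.93, 1],
    [[0.2, -0.7, 0.5], 0.93, 1],
    [[0.25, -0.85, 0.5], 0.93, 1],
    [[0.29, -1.0, 0.5], 0.93, 1],
  ],
)

```text
clock: 6.38
position: [524.5, 13.3, 329.4]
ee_rot: [0.985, -0.174, -0.0, -0.001]
contact_force: [0.9, 0.0, -1.0]
gripper_width: 25.0
```

Run:
```python
from h import *
p=snap('wrist','w3.png'); s=arm.read_state(); print(s['position'],s['gripper_width'],s['contact_force'],s['ee_rot'])
for z,n in [(105,'rim'),(45,'base')]: print(n,proj(p,(552,-186,z)))
for t in ['knob_grip','bowl_floor','ring_tab']:
    for r in arm.look_for(t,p)[:3]: print(t,np.round(r['centre']),round(r['conf'],2), np.round(proj(p,r['centre'])))
```

```text
[525.12962251   9.91622721 329.18993614] 24.71480801822757 [ 1.14610539 -2.66148866  0.37554594] [ 9.84524461e-01 -1.75245970e-01 -3.02999109e-04 -5.86763327e-04]
rim [598.38670623  78.64543609]
base [529.5590157   87.92517325]
knob_grip [539. -10. 131.] 0.87 [342. 201.]
knob_grip [543. -12. 131.] 0.26 [344. 194.]
bowl_floor [ 556. -103.   58.] 0.95 [437. 119.]
ring_tab [540. -15. 131.] 0.54 [350. 198.]
```

View pics/w3.png

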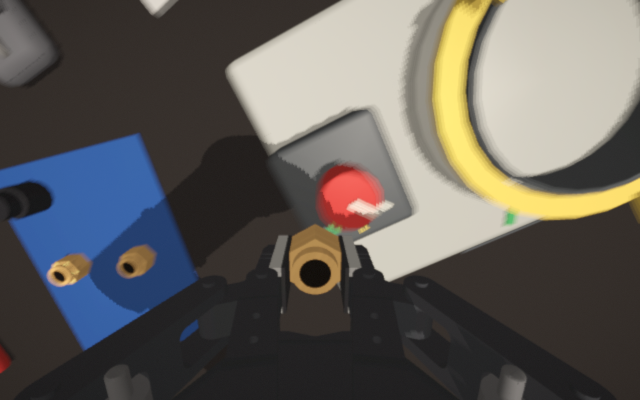

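Emit:
play_rows(
  moves=[
    [[0, -0.2, 0], 0, 1],
    [[0, -0.4, 0], 0, 1],
    [[0.005, -0.565, 0], 0, 1],
    [[0.005, -0.565, 0], 0, 1],
    [[0.005, -0.565, -0.15], 0, 1],
    [[0.005, -0.565, -0.28], 0, 1],
    [[0.005, -0.565, -0.315], 0, 1],
    [[0.005, -0.565, -0.315], 0, 1],
    [[0.005, -0.565, -0.315], 0, 0.1],
    [[0.005, -0.565, -0.315], 0, 0.1],
    [[0.005, -0.565, -0.1], 0, 0],
    [[0.005, -0.565, 0], 0, 0],
  ],
)

```text
clock: 8.07
position: [526.4, -155.2, 332.8]
ee_rot: [0.985, -0.174, 0.002, -0.001]
contact_force: [-0.0, -0.1, 0.0]
gripper_width: 42.8
```

Run:
```python
from h import *
p=snap('wrist','w4.png'); s=arm.read_state(); print(s['clock'],s['position'],s['gripper_width'],s['contact_force'],s['ee_rot'])
t=snap('top','t4.png')
```

```text
8.125 [ 527.23483253 -155.41042081  336.7575738 ] 43.079517969207494 [1.06126999 0.00999147 2.68118978] [ 0.98479189 -0.17363182  0.00591993 -0.00137334]
```

View pics/w4.png

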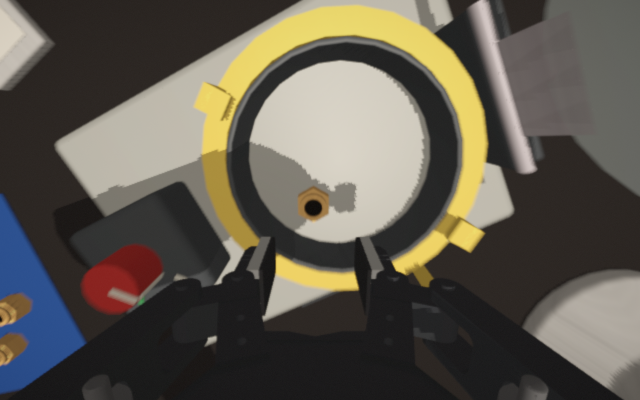

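View pics/t4.png

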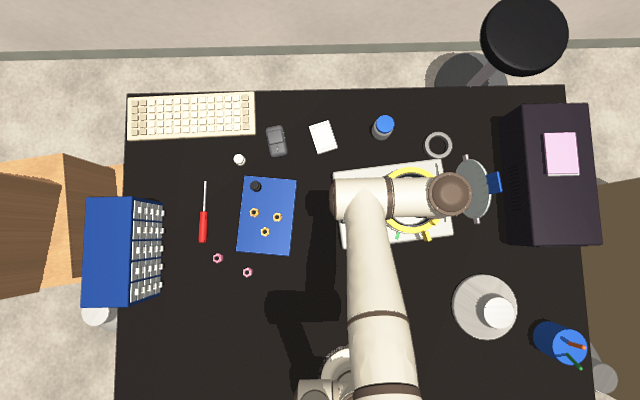

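Run:
```python
from h import *
t=arm.get_image('top'); s=arm.read_state(); print(s['position'])
a=cv2.resize(t['pixels'][175:260,230:300],None,fx=8,fy=7,interpolation=cv2.INTER_CUBIC) if 0 else cv2.resize(t['pixels'][190:250,230:300],None,fx=10,fy=10,interpolation=cv2.INTER_CUBIC)
cv2.imwrite('pics/t5.png',a[:,:,::-1])
print(atz(t,265,231.5,26))
```

```text
[ 526.04707925 -155.16625031  331.8873281 ]
[466.94314281 266.30427766  26.        ]
```

View pics/t5.png

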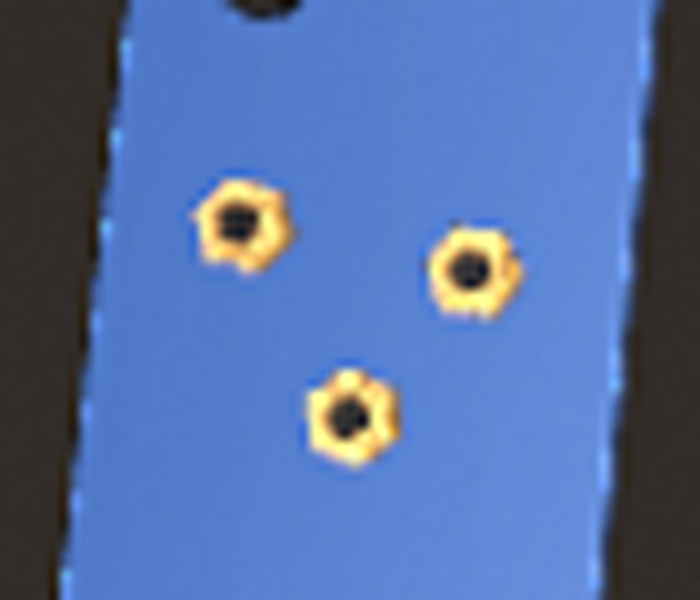

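Emit:
play_rows(
  moves=[
    [[-0.03, 0.2, 0], 0.2, 0],
    [[-0.06, 0.4, 0], 0.5, -0.2],
    [[-0.09, 0.6, 0], 0.77, -0.2],
    [[-0.12, 0.8, 0], 0.77, -0.2],
    [[-0.19, 1.0, 0], 0.77, -0.2],
    [[-0.19, 1.0, 0], 0.77, -0.2],
  ],
)

```text
clock: 8.98
position: [467.7, 148.0, 331.1]
ee_rot: [1.0, 0.029, 0.002, -0.002]
contact_force: [0.2, 0.1, -0.4]
gripper_width: 51.5
```

Run:
```python
from h import *
p=snap('wrist','w6.png'); s=arm.read_state(); print(s['clock'],s['position'],s['gripper_width'],s['ee_rot'])
for x in [(530,304,28),(513.8,229,28),(467.5,267.5,28)]: print(proj(p,x))
```

```text
9.025 [468.11706224 146.50772303 331.06751926] 51.47888086292773 [ 0.99959654  0.02830052  0.00141643 -0.00195691]
[149.81490661 117.66412666]
[231.86054095 140.40021931]
[193.56702042 186.04311297]
```

View pics/w6.png

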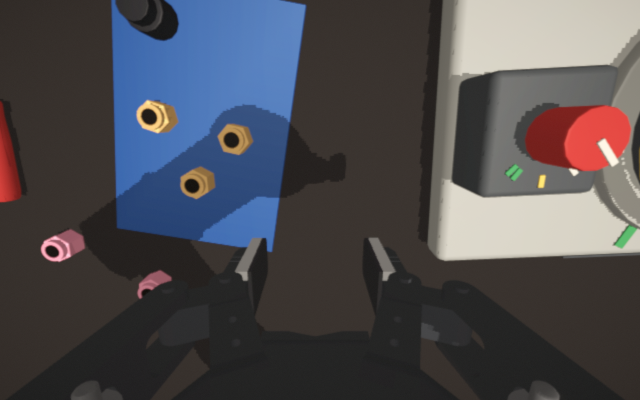

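Emit:
play_rows(
  moves=[
    [[0, 0.2, 0], 0, -0.2],
    [[0, 0.405, -0.05], 0, -0.2],
    [[0, 0.405, -0.2], 0, -0.2],
    [[0, 0.405, -0.3], 0, -0.2],
    [[0, 0.405, -0.3], 0, -0.2],
  ],
)

```text
clock: 9.65
position: [468.0, 266.1, 238.3]
ee_rot: [1.0, 0.027, -0.001, 0.001]
contact_force: [-0.6, 0.7, 0.2]
gripper_width: 51.2
```

Run:
```python
from h import *
p=snap('wrist','w7.png'); s=arm.read_state(); print(s['clock'],s['position'],s['gripper_width'],s['ee_rot'])
for x in [(530,304,28),(513.8,229,28),(467.5,268,28)]: print(proj(p,x))
```

```text
9.7 [468.62120654 266.80916264 240.23599907] 51.477753561492406 [ 9.99621513e-01  2.74940337e-02  4.88161711e-04 -8.18351346e-04]
[256.24585094 127.78531642]
[375.71570476 160.79608564]
[310.23068703 226.32560654]
```

View pics/w7.png

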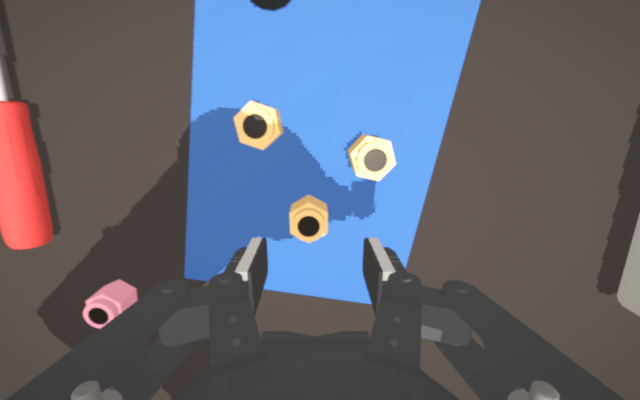

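Emit:
play_rows(
  moves=[
    [[0, 0.005, -0.1], 0, -0.2],
    [[0, 0.005, -0.2], 0, -0.2],
    [[0, 0.005, -0.2], 0, -0.2],
    [[0, 0.005, -0.2], 0, 1],
    [[0, 0.005, -0.2], 0, 1],
    [[0, 0.005, -0.2], 0, 1],
    [[0, 0.005, -0.05], 0, 1],
    [[0, 0, 0.15], 0, 1],
    [[0, 0, 0.3], 0, 1],
    [[0, 0, 0.3], 0, 1],
  ],
)

```text
clock: 10.95
position: [469.1, 267.3, 335.3]
ee_rot: [1.0, 0.028, 0.005, -0.004]
contact_force: [-0.6, 0.6, -2.1]
gripper_width: 24.2
```

Emit:
play_rows(
  moves=[
    [[0.07, -0.19, 0], 0, 1],
    [[0.14, -0.39, 0], 0, 1],
    [[0.21, -0.59, 0], -0.3, 1],
    [[0.29, -0.79, 0], -0.6, 1],
    [[0.36, -1.0, 0], -0.77, 1],
    [[0.36, -1.0, 0], -0.77, 1],
  ],
)

```text
clock: 11.7
position: [577.3, -36.3, 333.9]
ee_rot: [0.984, -0.176, 0.004, -0.003]
contact_force: [0.2, 0.7, -0.9]
gripper_width: 24.2
```

Run:
```python
from h import *
s=arm.read_state(); print(s['clock'],s['position'],s['gripper_width'],s['ee_rot'],s['contact_force'])
```

```text
11.7 [577.26702654 -36.2524604  333.86146787] 24.158629874133585 [ 0.98439813 -0.17587732  0.00420367 -0.00313372] [ 0.21183437  0.65631168 -0.85783326]
```

Emit:
play_rows(
  moves=[
    [[0, -0.2, 0], 0, 1],
    [[0, -0.41, 0], 0, 1],
    [[0, -0.41, -0.02], 0, 1],
    [[0, -0.41, -0.17], 0, 1],
    [[0, -0.41, -0.29], 0, 1],
    [[0, -0.41, -0.33], 0, 1],
    [[0, -0.41, -0.33], 0, 1],
    [[0, -0.41, -0.33], 0, 0.1],
    [[0, -0.41, -0.33], 0, 0.1],
    [[0, -0.41, -0.13], 0, 0],
    [[0, -0.41, 0], 0, 0],
    [[0, -0.41, 0], 0, 0],
  ],
)

```text
clock: 13.2
position: [578.1, -159.3, 338.9]
ee_rot: [0.984, -0.176, 0.009, -0.004]
contact_force: [-1.2, 0.3, -0.3]
gripper_width: 42.7
```

Run:
```python
from h import *
p=snap('wrist','w8.png'); s=arm.read_state(); print(s['clock'],s['position'],s['gripper_width'])
```

```text
13.25 [ 577.34682998 -159.19669368  336.33252805] 42.71909824816007
```

View pics/w8.png

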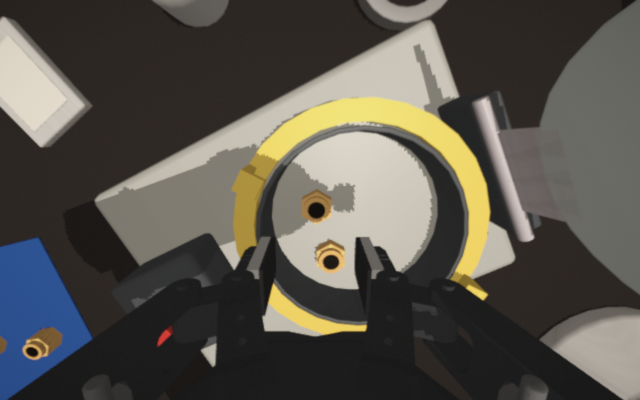

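Emit:
play_rows(
  moves=[
    [[-0.04, 0.2, 0], 0, 0],
    [[-0.08, 0.4, 0], -0.2, -0.2],
    [[-0.12, 0.6, 0], -0.4, -0.2],
    [[-0.16, 0.8, 0], -0.67, -0.2],
    [[-0.21, 1.0, 0], -0.67, -0.2],
    [[-0.21, 1.0, 0], -0.67, -0.2],
  ],
)

```text
clock: 14.0
position: [513.2, 144.2, 335.4]
ee_rot: [0.94, -0.342, 0.007, -0.002]
contact_force: [-0.7, 0.3, -0.4]
gripper_width: 51.2
```

Run:
```python
from h import *
p=snap('wrist','w9.png'); t=snap('top','t9.png'); s=arm.read_state(); print(s['clock'],s['position'],s['gripper_width'],s['ee_rot'])
for x in [(530,304,28),(513.8,229,28)]: print(proj(p,x),proj(t,x))
```

```text
14.1 [513.85475269 141.27947415 335.46096962] 51.624323113260616 [ 0.93884973 -0.34425999  0.00658553 -0.0016922 ]
[194.9045149  274.13371695] [253.16155568 212.01123484]
[255.12859352 244.03952398] [276.48357357 216.61010016]
```

View pics/w9.png

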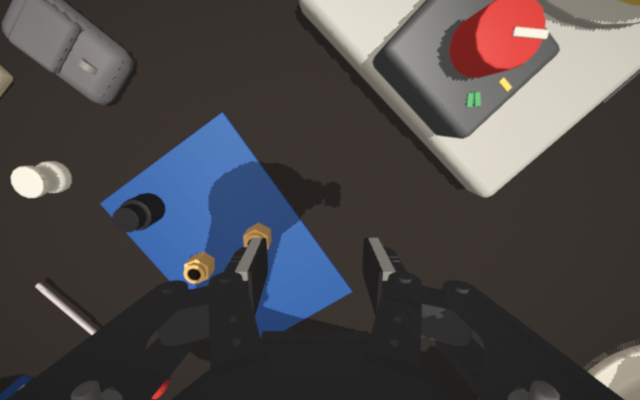

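Emit:
play_rows(
  moves=[
    [[0, 0.15, 0], 0, -0.2],
    [[0, 0.29, -0.05], 0, -0.2],
    [[0, 0.29, -0.2], 0, -0.2],
    [[0, 0.29, -0.3], 0, -0.2],
    [[0, 0.29, -0.3], 0, -0.2],
    [[0, 0.29, -0.3], 0, -0.2],
  ],
)

```text
clock: 14.85
position: [514.7, 227.6, 246.4]
ee_rot: [0.939, -0.345, 0.007, -0.002]
contact_force: [-0.4, 0.1, 0.5]
gripper_width: 51.1
```

Run:
```python
from h import *
p=snap('wrist','w10.png'); s=arm.read_state(); print(s['clock'],s['position'],s['gripper_width'],s['ee_rot'])
for x in [(530,304,28),(513.8,229,28)]: print(proj(p,x))
```

```text
14.9 [514.72702894 227.82486608 246.92061083] 51.20424637927766 [ 0.93866447 -0.34474056  0.00743114 -0.00278161]
[225.11156645 274.25287878]
[316.51039088 228.67984043]
```

View pics/w10.png

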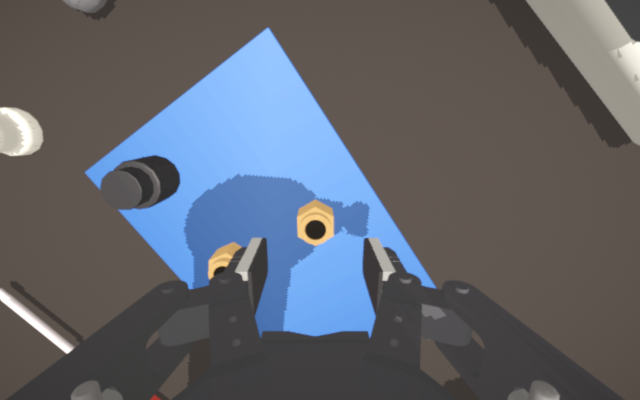

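Emit:
play_rows(
  moves=[
    [[0, 0.003, -0.1], 0, -0.2],
    [[0, 0.003, -0.225], 0, -0.2],
    [[0, 0.003, -0.225], 0, -0.2],
    [[0, 0.003, -0.225], 0, 1],
    [[0, 0.003, -0.225], 0, 1],
    [[0, 0.003, -0.225], 0, 1],
    [[0, 0.003, -0.05], 0, 1],
    [[0, 0, 0.15], 0, 1],
    [[0, 0, 0.29], 0, 1],
    [[0, 0, 0.29], 0, 1],
    [[0, 0, 0.29], 0, 1],
  ],
)

```text
clock: 16.27
position: [514.1, 227.5, 333.7]
ee_rot: [0.939, -0.345, 0.007, -0.003]
contact_force: [-0.3, -0.3, -1.8]
gripper_width: 24.5
```

Run:
```python
from h import *
s=arm.read_state(); print(s['clock'],s['position'],s['gripper_width'],s['ee_rot'],Rotation.from_quat(s['ee_rot']).as_matrix()[:,2])
```

```text
16.275 [514.11734825 227.46311894 333.67779553] 24.529193242356158 [ 0.93858075 -0.3449782   0.00697094 -0.00276173] [ 1.49910565e-02  3.74573674e-04 -9.99887558e-01]
```

Emit:
play_rows(
  moves=[
    [[0.0, -0.2, 0], 0, 1],
    [[0.02, -0.4, 0], 0.2, 1],
    [[0.03, -0.6, 0], 0.4, 1],
    [[0.04, -0.8, 0], 0.67, 1],
    [[0.05, -1.0, 0], 0.67, 1],
    [[0.05, -1.0, 0], 0.67, 1],
  ],
)

```text
clock: 17.02
position: [528.3, -76.1, 331.6]
ee_rot: [0.984, -0.179, 0.004, -0.003]
contact_force: [-0.2, 0.5, -1.9]
gripper_width: 24.2
```

Run:
```python
from h import *
p=snap('wrist','w11.png');s=arm.read_state(); print(s['clock'],s['position'],s['gripper_width'],s['ee_rot'],s['contact_force'])
for n in ['top','side']: snap(n,n+'11.png')
```

```text
17.075 [528.51263864 -74.42602287 331.75216685] 24.127272388040442 [ 0.98401569 -0.17799242  0.00446812 -0.00344409] [ 0.42920548  0.59148167 -1.79930247]
```

View pics/w11.png

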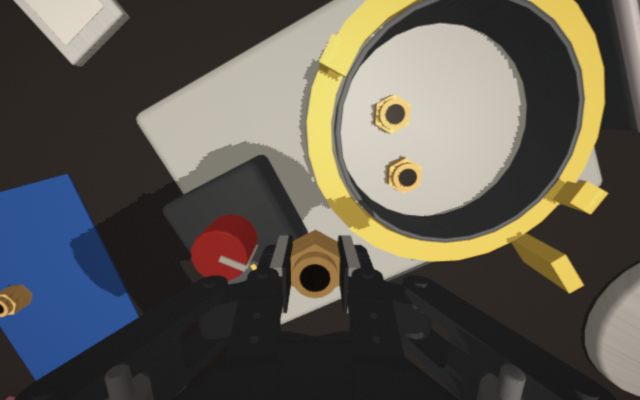

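Emit:
play_rows(
  moves=[
    [[0.01, -0.2, 0], 0, 1],
    [[0.02, -0.445, 0], 0, 1],
    [[0.02, -0.445, -0.02], 0, 1],
    [[0.02, -0.445, -0.17], 0, 1],
    [[0.02, -0.445, -0.29], 0, 1],
    [[0.02, -0.445, -0.325], 0, 1],
    [[0.02, -0.445, -0.325], 0, 1],
    [[0.02, -0.445, -0.325], 0, 0.1],
    [[0.02, -0.445, -0.325], 0, 0.1],
    [[0.02, -0.445, -0.13], 0, 0],
    [[0.02, -0.445, 0], 0, 0],
    [[0.02, -0.445, 0], 0, 0],
  ],
)

```text
clock: 18.68
position: [535.7, -206.0, 337.5]
ee_rot: [0.984, -0.176, 0.01, -0.004]
contact_force: [-0.3, 0.0, -0.4]
gripper_width: 42.9
```

Run:
```python
from h import *
p=snap('wrist','w12.png'); s=arm.read_state(); print(s['clock'],s['position'],s['gripper_width'],s['ee_rot'])
np.save('w12.npy',p,allow_pickle=True)
```

```text
18.725 [ 534.90112665 -205.86555223  334.96767906] 42.65315492560625 [ 0.98432861 -0.17612419  0.00785094 -0.00397853]
```

View pics/w12.png

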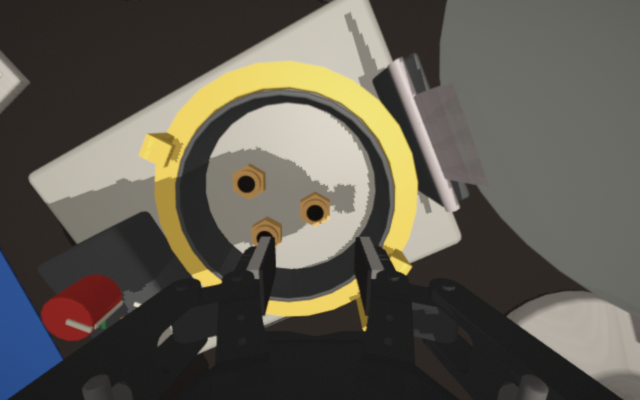

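Emit:
play_rows(
  moves=[
    [[0, 0.2, 0], 0, 0],
    [[0, 0.4, 0], -0.3, -0.2],
    [[-0.02, 0.6, 0], -0.6, -0.2],
    [[-0.02, 0.8, 0], -0.83, -0.2],
    [[-0.02, 1.0, 0], -0.83, -0.2],
    [[-0.02, 1.0, 0], -0.83, -0.2],
    [[-0.02, 1.0, 0], -0.83, -0.2],
  ],
)

```text
clock: 19.6
position: [528.5, 94.1, 334.1]
ee_rot: [0.923, -0.384, 0.008, -0.001]
contact_force: [-0.6, 0.4, -0.2]
gripper_width: 51.1
```

Run:
```python
from h import *
t=snap('top','t13.png'); s=arm.read_state(); print(s['clock'],s['position'],s['gripper_width'],s['ee_rot'],Rotation.from_quat(s['ee_rot']).as_matrix()[:,2])
cv2.imwrite('pics/t13c.png',cv2.resize(t['pixels'][165:285,190:330],None,fx=4,fy=4)[:,:,::-1])
for x in [(530,304,28)]: print(proj(t,x))
```

```text
19.65 [528.56993683  93.38998704 334.24683294] 51.11631558113035 [ 0.92306399 -0.38456317  0.00785648 -0.00151951] [ 0.01567276 -0.00323742 -0.99987193]
[253.16155568 212.01123484]
```

View pics/t13c.png

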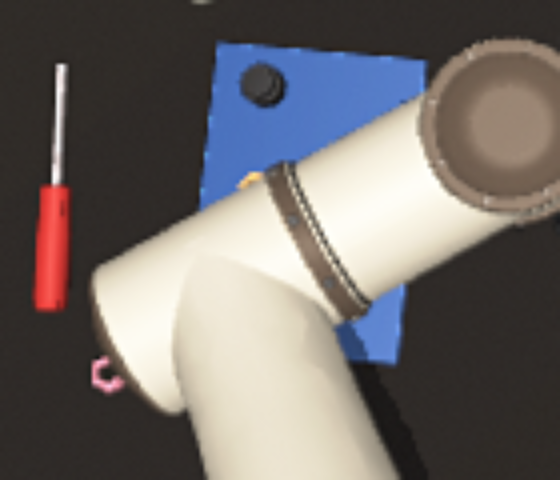

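Emit:
play_rows(
  moves=[
    [[0, 0.2, 0], 0, -0.2],
    [[0, 0.4, 0], 0, -0.2],
    [[0, 0.6, 0], 0, -0.2],
    [[0, 0.7, -0.1], 0, -0.2],
    [[0, 0.7, -0.25], 0, -0.2],
    [[0, 0.7, -0.3], 0, -0.2],
    [[0, 0.7, -0.3], 0, -0.2],
  ],
)

```text
clock: 20.52
position: [529.1, 302.1, 243.6]
ee_rot: [0.923, -0.385, 0.008, -0.0]
contact_force: [0.0, -0.2, 0.3]
gripper_width: 51.0
```

Run:
```python
from h import *
p=snap('wrist','w14.png'); s=arm.read_state(); print(s['clock'],s['position'],s['gripper_width'],s['ee_rot'])
for x in [(530,304,28)]: print(proj(p,x))
```

```text
20.575 [529.41859919 302.57162724 245.03867136] 51.25196193392512 [ 0.92282575 -0.38512434  0.00828794 -0.00178426]
[313.6054808  229.50521222]
```

View pics/w14.png

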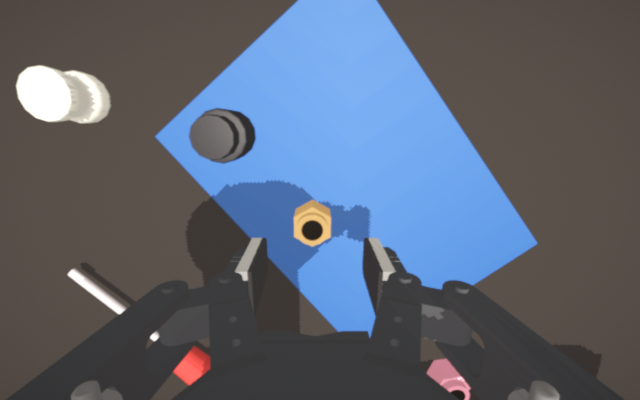

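Seen: last fitting with its hole at (312,230), predicted (313.6,229.5), between the jaws and aligned. Grasp it.

Emit:
play_rows(
  moves=[
    [[-0.005, 0.005, -0.1], 0, -0.2],
    [[-0.005, 0.005, -0.22], 0, -0.2],
    [[-0.005, 0.005, -0.22], 0, -0.2],
    [[-0.005, 0.005, -0.22], 0, 1],
    [[-0.005, 0.005, -0.22], 0, 1],
    [[-0.005, 0.005, -0.22], 0, 1],
    [[0, 0.003, -0.05], 0, 1],
    [[0, 0, 0.15], 0, 1],
    [[0, 0, 0.29], 0, 1],
    [[0, 0, 0.29], 0, 1],
    [[0, 0, 0.29], 0, 1],
  ],
)

```text
clock: 21.95
position: [528.9, 302.1, 331.7]
ee_rot: [0.923, -0.385, 0.008, -0.002]
contact_force: [0.1, -0.9, -2.0]
gripper_width: 24.3
```

Emit:
play_rows(
  moves=[
    [[0.04, -0.2, 0], 0, 1],
    [[0.08, -0.4, 0], 0.3, 1],
    [[0.12, -0.6, 0], 0.6, 1],
    [[0.16, -0.8, 0], 0.83, 1],
    [[0.18, -1.0, 0], 0.83, 1],
    [[0.18, -1.0, 0], 0.83, 1],
    [[0.18, -1.0, 0], 0.83, 1],
  ],
)

```text
clock: 22.82
position: [582.6, 1.8, 330.1]
ee_rot: [0.984, -0.178, 0.006, -0.003]
contact_force: [-0.3, 0.1, -1.2]
gripper_width: 24.4
```

Run:
```python
from h import *
s=arm.read_state(); print(s['clock'],s['position'],s['gripper_width'],s['ee_rot'],s['contact_force'])
```

```text
22.825 [582.57084907   1.8281817  330.14586076] 24.369321735014296 [ 0.98402211 -0.17793163  0.00578626 -0.00270866] [-0.32633893  0.14267079 -1.18170762]
```

Emit:
play_rows(
  moves=[
    [[0, -0.2, 0], 0, 1],
    [[0, -0.4, 0], 0, 1],
    [[-0.02, -0.6, 0], 0, 1],
    [[-0.02, -0.71, 0], 0, 1],
    [[-0.02, -0.71, 0], 0, 1],
    [[-0.02, -0.71, -0.15], 0, 1],
    [[-0.02, -0.71, -0.28], 0, 1],
    [[-0.02, -0.71, -0.32], 0, 1],
    [[-0.02, -0.71, -0.32], 0, 1],
    [[-0.02, -0.71, -0.32], 0, 0.1],
    [[-0.02, -0.71, -0.32], 0, 0.1],
    [[-0.02, -0.71, -0.2], 0, 0],
  ],
)

```text
clock: 24.32
position: [575.8, -211.1, 269.1]
ee_rot: [0.984, -0.178, 0.003, -0.003]
contact_force: [0.5, -0.1, 0.2]
gripper_width: 42.9
```

Emit:
play_rows(
  moves=[
    [[-0.1, 0.1, 0.3], 0, 0],
    [[-0.3, 0.15, 0.5], 0, 0.5],
    [[-0.35, 0.15, 0.5], 0, 1],
    [[-0.35, 0.15, 0.5], 0, 1],
    [[-0.35, 0.15, 0.5], 0, 1],
    [[-0.35, 0.15, 0.5], 0, 1],
  ],
)

```text
clock: 25.08
position: [471.3, -166.2, 417.9]
ee_rot: [0.984, -0.178, 0.002, -0.003]
contact_force: [1.0, 0.1, -0.7]
gripper_width: -0.3
```

Run:
```python
from h import *
p=snap('wrist','w16.png'); t=snap('top','t16.png'); q=snap('side','s16.png');s=arm.read_state(); print(s['clock'],s['position'],s['gripper_width'],s['ee_rot'])
import pickle; pickle.dump((p,t,q),open('p16.pkl','wb'))
```

```text
25.225 [ 471.48949044 -166.20870959  417.61857299] -0.01266270245165986 [ 0.98396119 -0.17835243  0.00205483 -0.00256342]
```

View pics/w16.png

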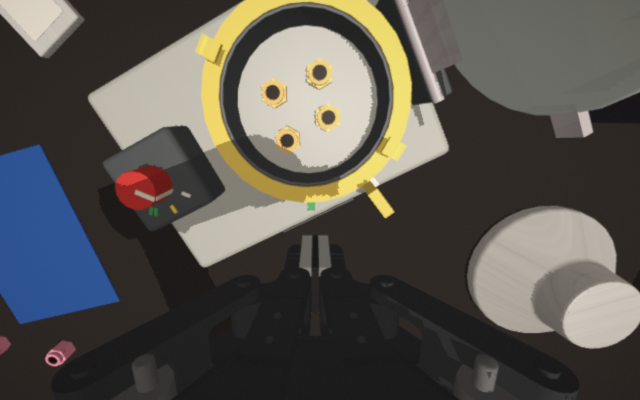

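View pics/s16.png

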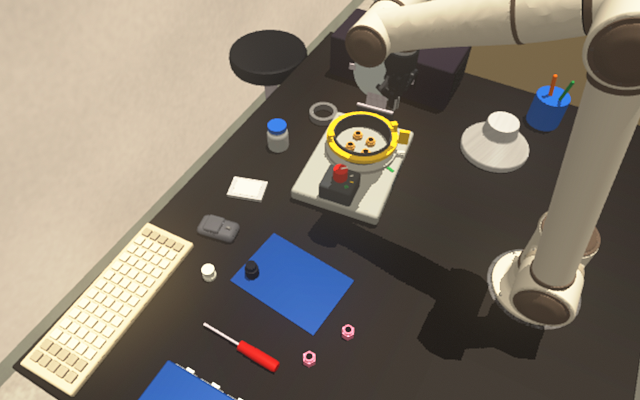

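```bash
cat > ov.py <<'E'
from h import *
import pickle
def model(o,yaw,lid=1.7):
    c,s=np.cos(yaw),np.sin(yaw)
    T=lambda P:np.array([[o[0]+c*x-s*y,o[1]+s*x+c*y,z] for x,y,z in P])
    th=np.linspace(0,2*np.pi,120)
    circ=lambda x,y,z,r:T([(x+r*np.cos(a),y+r*np.sin(a),z) for a in th])
    L=[(circ(0,0,50,70),(255,0,0)),(circ(0,0,105,78),(0,255,0)),(circ(0,177,132,19),(0,255,255)),
       (circ(0,177,95,2),(255,0,255))]
    a=np.radians(195); L.append((T([((115+d)*np.cos(a),(115+d)*np.sin(a),133) for d in(-14,14)]),(0,0,255)))
    L.append((T([(-60,-110,108),(60,-110,108)]),(0,128,255)))
    tip=lambda x,r:(x,-110+r*np.cos(lid),108+r*np.sin(lid))
    L.append((T([tip(x,r) for x,r in((-25,182),(-25,230),(25,230),(25,182),(-25,182))]),(0,128,255)))
    return L
def draw(p,L,fn,box,f):
    x0,y0,x1,y1=box; im=cv2.resize(p['pixels'][y0:y1,x0:x1,::-1],None,fx=f,fy=f,interpolation=cv2.INTER_CUBIC)
    for P,col in L:
        q=np.array([(proj(p,X)-(x0,y0)+.5)*f for X in P]).astype(np.int32)
        cv2.polylines(im,[q],False,col,1,cv2.LINE_AA)
    cv2.imwrite('pics/'+fn,im)
E
python3 - <<'E'
from ov import *
p,t,q=pickle.load(open('p16.pkl','rb'))
L=model((552,-186),np.radians(6),1.7)
draw(p,L,'o1.png',(80,0,460,280),2)
t=dict(t);t['pixels']=cv2.imread('pics/top0.png')[:,:,::-1]
q=dict(q);q['pixels']=cv2.imread('pics/side0.png')[:,:,::-1]
draw(t,L,'o2.png',(320,140,520,270),4)
draw(q,L,'o3.png',(280,10,440,240),2.6)
E
```

```text
(no output)
```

View pics/o1.png

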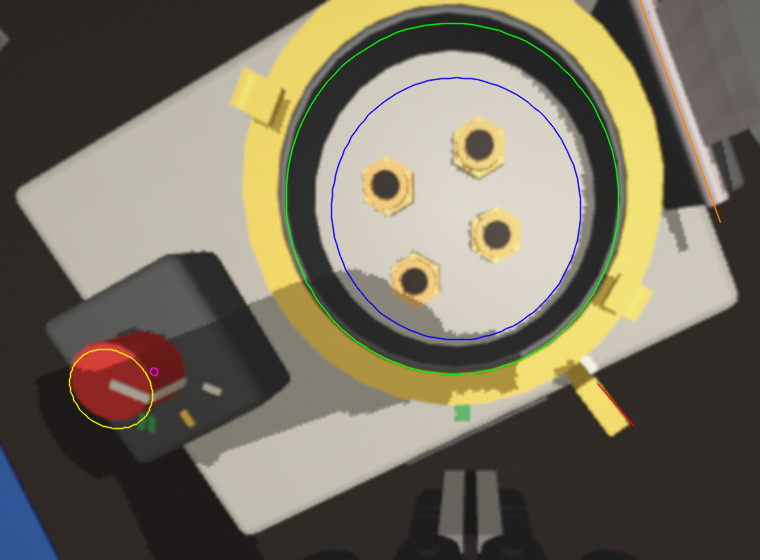

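View pics/o2.png

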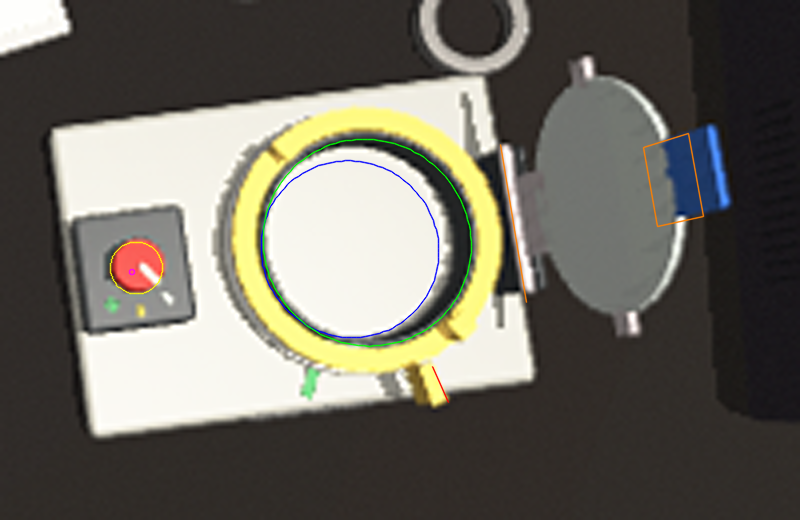

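View pics/o3.png

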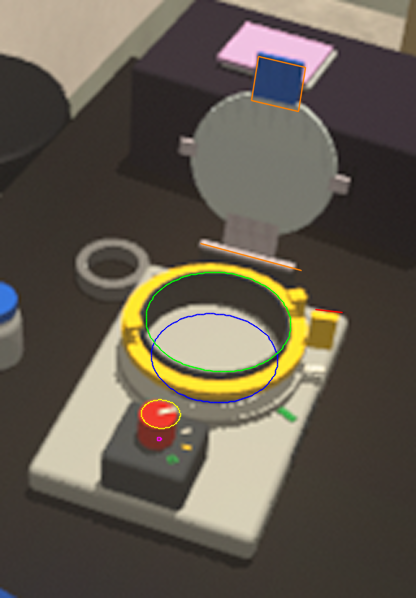

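Emit:
play_rows(
  moves=[
    [[0, 0, 0.15], 0.2, 1],
    [[0, 0, 0.3], 0.5, 1],
    [[0, 0, 0.45], 0.87, 1],
    [[0.1, -0.1, 0.5], 0.87, 1],
    [[0.2, -0.3, 0.5], 0.87, 1],
    [[0.32, -0.5, 0.5], 0.87, 1],
    [[0.32, -0.7, 0.5], 0.87, 1],
    [[0.32, -0.7, 0.5], 0.87, 1],
    [[0.32, -0.7, 0.5], 0.87, 1],
  ],
)

```text
clock: 26.35
position: [568.2, -377.3, 565.7]
ee_rot: [0.999, 0.048, 0.0, -0.004]
contact_force: [-0.1, 0.1, -0.0]
gripper_width: -0.2
```

Run:
```python
from ov import *
s=arm.read_state(); print(s['clock'],s['position'],s['ee_rot'],Rotation.from_quat(s['ee_rot']).as_matrix()[:,2],s['joints'])
q=snap('side','s17.png'); p,t,_=pickle.load(open('p16.pkl','rb'))
for u,v in [(501,150),(500,240)]: print(atz(t,u,v,0))
for z in (100,150,200,250): print(z,atz(t,522,105,z))
```

```text
26.35 [ 568.19646716 -377.25255674  565.66188563] [ 9.98855345e-01  4.76984063e-02  1.22949197e-04 -3.58417120e-03] [-9.63015831e-05  7.17186608e-03 -9.99974277e-01] [-0.35088071  0.44309233  0.4907207  -0.00671028 -1.62097921  2.01678263]
[ 723.50969086 -519.01003004    0.        ]
[ 425.70883791 -493.60493121    0.        ]
100 [ 841.52317683 -543.73540105  100.        ]
150 [ 823.63120534 -514.93395632  150.        ]
200 [ 805.73923384 -486.1325116   200.        ]
250 [ 787.84726235 -457.33106688  250.        ]
```

View pics/s17.png

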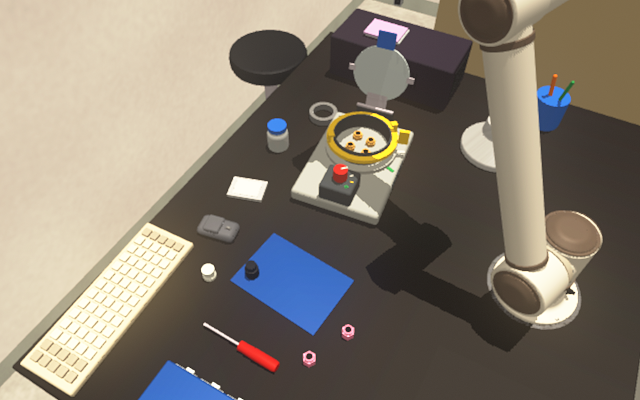

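Emit:
play_rows(
  moves=[
    [[0, 0, -0.15], 0, 1],
    [[0, 0, -0.3], 0, 1],
    [[0, 0, -0.345], 0, 1],
    [[0, 0, -0.345], 0, 1],
    [[-0.01, 0.08, -0.345], 0, 1],
    [[-0.01, 0.14, -0.345], 0, 1],
    [[-0.02, 0.2, -0.345], 0, 1],
    [[-0.03, 0.26, -0.345], 0, 1],
    [[-0.03, 0.26, -0.345], 0, 1],
  ],
)

```text
clock: 27.52
position: [559.1, -297.1, 467.7]
ee_rot: [0.999, 0.05, 0.004, -0.002]
contact_force: [0.1, 0.5, 6.4]
gripper_width: 0.0
```

Run:
```python
from ov import *
s=arm.read_state(); print(s['clock'],s['position'],s['ee_rot'],s['contact_force'])
q=snap('side','s18.png');w=snap('wrist','w18.png')
```

```text
27.525 [ 559.07267416 -297.1147295   467.70309472] [ 0.9987591   0.04958971  0.00424926 -0.00175311] [0.13029591 0.50637613 6.39680692]
```

View pics/s18.png

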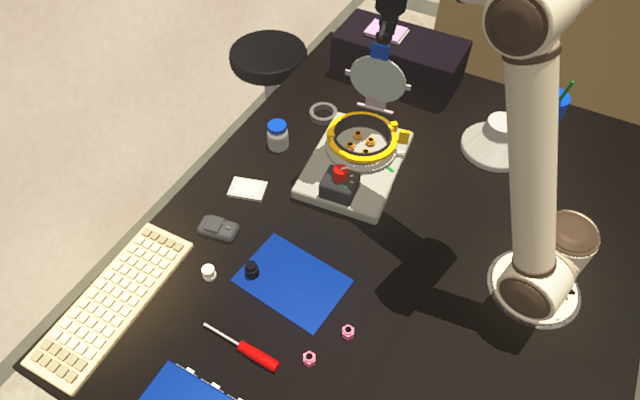

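View pics/w18.png

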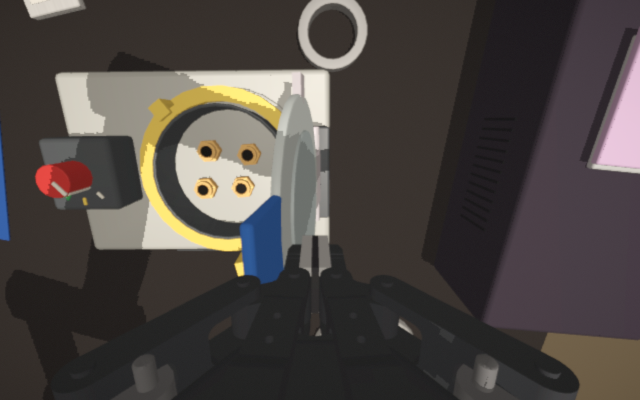

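Emit:
play_rows(
  moves=[
    [[-0.01, 0.08, 0], 0, 1],
    [[-0.01, 0.16, 0], 0, 1],
    [[-0.02, 0.22, -0.005], 0, 1],
    [[-0.02, 0.3, -0.04], 0, 1],
    [[-0.03, 0.37, -0.09], 0, 1],
    [[-0.03, 0.44, -0.16], 0, 1],
    [[-0.04, 0.5, -0.235], 0, 1],
    [[-0.05, 0.55, -0.32], 0, 1],
    [[-0.05, 0.58, -0.38], 0, 1],
    [[-0.05, 0.58, -0.38], 0, 1],
  ],
)

```text
clock: 28.88
position: [544.0, -123.4, 352.0]
ee_rot: [0.999, 0.05, 0.002, -0.002]
contact_force: [-0.3, 0.8, 1.1]
gripper_width: 0.1
```

Run:
```python
from ov import *
s=arm.read_state(); print(s['clock'],s['position'],s['ee_rot'],s['contact_force'])
q=snap('side','s19.png');w=snap('wrist','w19.png')
```

```text
28.875 [ 544.00231517 -123.39896576  351.99567584] [ 0.99876585  0.04958426  0.00210473 -0.001935  ] [-0.2504843   0.84629377  1.08558031]
```

View pics/s19.png

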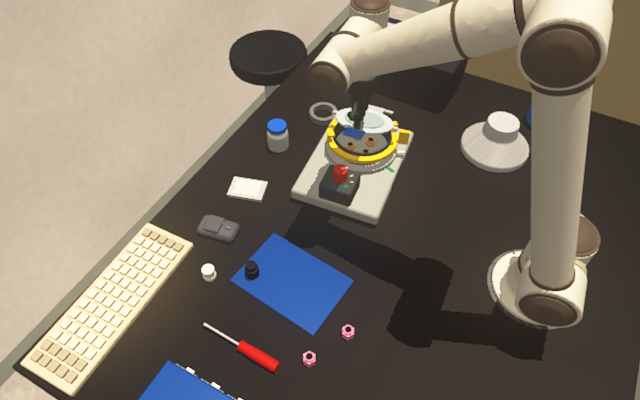

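View pics/w19.png

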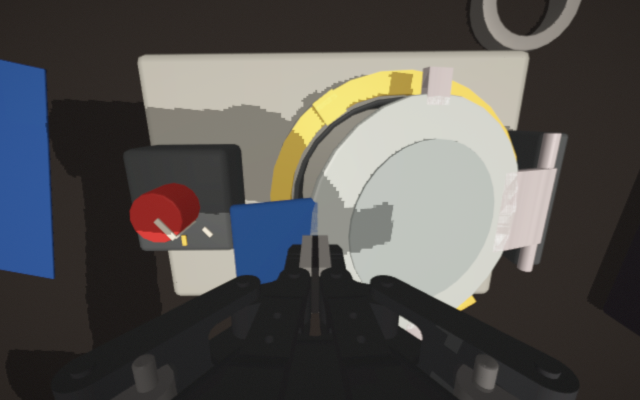

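Emit:
play_rows(
  moves=[
    [[0, 0.02, -0.08], 0, 1],
    [[-0.01, 0.03, -0.15], 0, 1],
    [[-0.01, 0.03, -0.2], 0, 1],
    [[-0.01, 0.03, -0.22], 0, 1],
    [[-0.01, 0.03, -0.235], 0, 1],
    [[-0.01, 0.03, -0.235], 0, 1],
  ],
)

```text
clock: 29.72
position: [541.8, -115.2, 287.1]
ee_rot: [0.999, 0.05, 0.005, -0.001]
contact_force: [-7.0, 2.5, 16.5]
gripper_width: -0.1
```

Emit:
play_rows(
  moves=[
    [[0, 0, 0.1], 0, 1],
    [[-0.2, -0.1, 0.4], 0, 1],
    [[-0.4, -0.2, 0.4], 0, 1],
    [[-0.5, -0.3, 0.4], 0, 1],
    [[-0.5, -0.3, 0.4], 0, 1],
    [[-0.5, -0.3, 0.4], 0, 1],
  ],
)

```text
clock: 30.48
position: [391.1, -205.9, 408.2]
ee_rot: [0.999, 0.049, 0.006, -0.001]
contact_force: [0.3, -0.6, 0.4]
gripper_width: -0.0
```

Run:
```python
from ov import *
s=arm.read_state(); print(s['clock'],s['position'],s['ee_rot'],s['contact_force'],Rotation.from_quat(s['ee_rot']).as_matrix()[:,2])
q=arm.get_image('side');w=arm.get_image('wrist');t=arm.get_image('top')
L=model((552,-186),np.radians(6),0)
draw(t,L,'o20t.png',(320,140,500,270),4)
draw(q,L,'o20q.png',(280,10,440,240),2.6)
draw(w,L,'o20w.png',(0,0,640,400),1.2)
```

```text
30.475 [ 391.11864154 -205.89921084  408.20014901] [ 9.98784027e-01  4.89260917e-02  6.02208704e-03 -6.62701571e-04] [ 0.34372638 -0.55896268  0.36458176] [ 0.01196468  0.00191307 -0.99992659]
```

View pics/o20w.png

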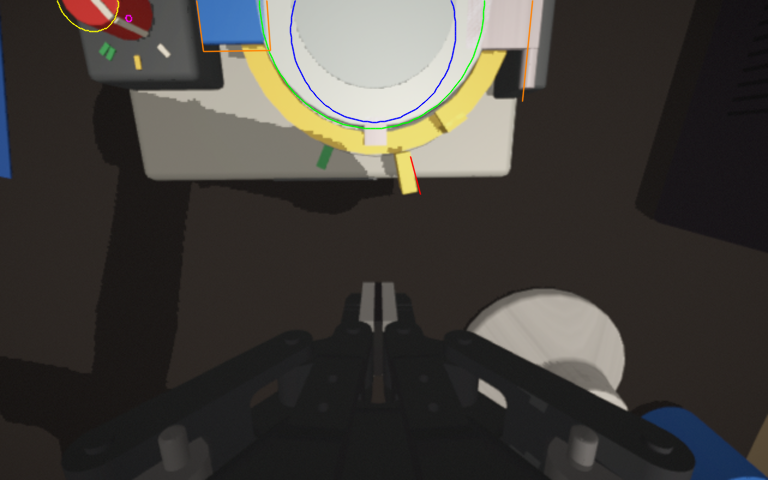

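View pics/o20q.png

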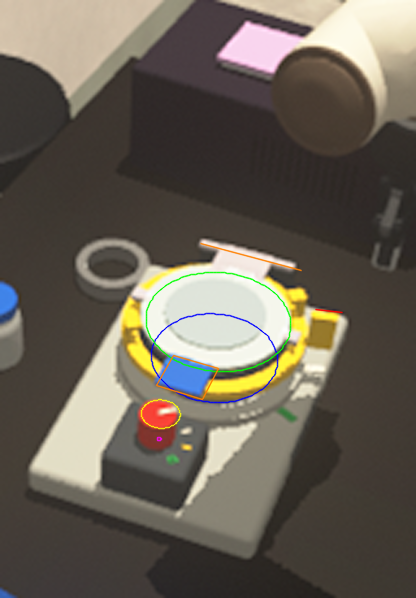

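View pics/o20t.png

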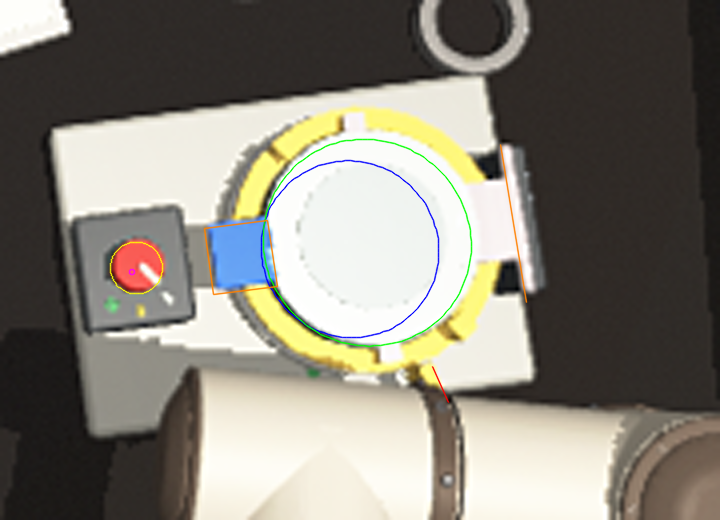

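Emit:
play_rows(
  moves=[
    [[0.1, -0.1, 0], 0, 1],
    [[0.19, -0.18, 0], 0, 1],
    [[0.19, -0.18, -0.1], 0, 1],
    [[0.19, -0.18, -0.25], 0, 1],
    [[0.19, -0.18, -0.38], 0, 1],
    [[0.19, -0.18, -0.425], 0, 1],
    [[0.19, -0.18, -0.425], 0, 1],
  ],
)

```text
clock: 31.5
position: [450.6, -258.7, 278.7]
ee_rot: [0.999, 0.051, 0.004, -0.001]
contact_force: [0.0, -0.3, 0.5]
gripper_width: -0.4
```

Run:
```python
from ov import *
s=arm.read_state(); print(s['clock'],s['position'],s['ee_rot'],s['contact_force'])
w=snap('wrist','w21.png')
```

```text
31.5 [ 450.55719099 -258.70334899  278.72974412] [ 0.99870441  0.0507424   0.0036868  -0.0010618 ] [ 0.03239602 -0.28699427  0.47666371]
```

View pics/w21.png

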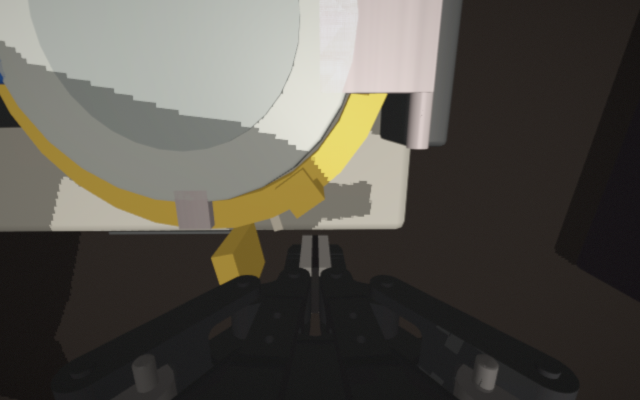

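Emit:
play_rows(
  moves=[
    [[-0.015, 0.04, 0], 0, 1],
    [[-0.03, 0.07, 0], 0, 1],
    [[-0.045, 0.105, 0], 0, 1],
    [[-0.055, 0.14, 0], 0, 1],
    [[-0.065, 0.17, 0], 0, 1],
    [[-0.07, 0.205, 0], 0, 1],
    [[-0.07, 0.24, 0], 0, 1],
    [[-0.07, 0.28, 0], 0, 1],
    [[-0.065, 0.31, 0], 0, 1],
    [[-0.065, 0.31, 0], 0, 1],
  ],
)

```text
clock: 32.8
position: [431.2, -165.6, 279.8]
ee_rot: [0.999, 0.051, 0.004, -0.0]
contact_force: [0.5, -4.1, 0.4]
gripper_width: -0.1
```

Run:
```python
from ov import *
s=arm.read_state(); print(s['clock'],s['position'],s['ee_rot'],s['contact_force'])
w=snap('wrist','w22.png')
```

```text
32.8 [ 431.18336313 -165.56444455  279.80720863] [ 9.98672723e-01  5.13292095e-02  4.25055214e-03 -1.93536370e-04] [ 0.49685074 -4.11788111  0.43036542]
```

View pics/w22.png

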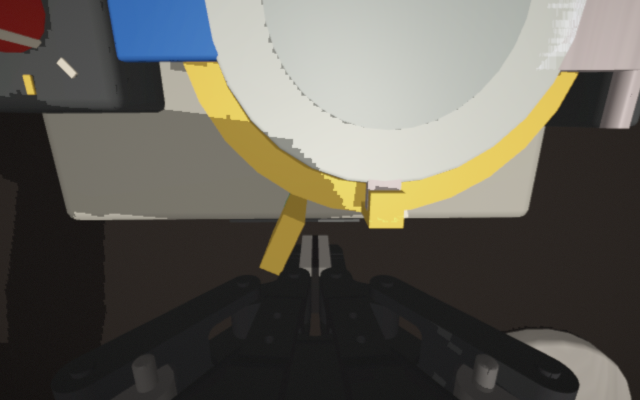

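Emit:
play_rows(
  moves=[
    [[0.005, 0.025, 0], 0, 1],
    [[0.007, 0.04, 0], 0, 1],
    [[0.01, 0.055, 0], 0, 1],
    [[0.01, 0.055, 0], 0, 1],
  ],
)

```text
clock: 33.35
position: [432.9, -158.9, 280.1]
ee_rot: [0.999, 0.052, -0.001, 0.009]
contact_force: [0.9, -81.8, -12.7]
gripper_width: -0.4
```

Emit:
play_rows(
  moves=[
    [[-0.01, -0.06, 0], 0, 1],
    [[-0.02, -0.08, 0.0], 0, 1],
    [[-0.05, -0.08, 0.2], 0, 1],
    [[-0.05, -0.08, 0.4], 0, 1],
    [[-0.05, -0.08, 0.4], 0, 1],
  ],
)

```text
clock: 33.98
position: [419.0, -182.1, 405.1]
ee_rot: [0.999, 0.053, 0.005, 0.01]
contact_force: [-0.3, 0.7, -0.9]
gripper_width: 0.3
```

Run:
```python
from ov import *
s=arm.read_state(); print(s['clock'],s['position'],s['ee_rot'],s['contact_force'],s['joints'])
w=snap('wrist','w23.png');q=arm.get_image('side')
cv2.imwrite('pics/s23.png',cv2.resize(q['pixels'][90:230,280:430],None,fx=4,fy=4,interpolation=cv2.INTER_CUBIC)[:,:,::-1])
```

```text
33.975 [ 419.02431995 -182.12087829  405.1424964 ] [0.99853616 0.05289781 0.00512434 0.01005482] [-0.30045197  0.74524254 -0.90427607] [-0.047259    0.09036278 -0.39514878  0.0216042  -1.07317233  1.71370922]
```

View pics/w23.png

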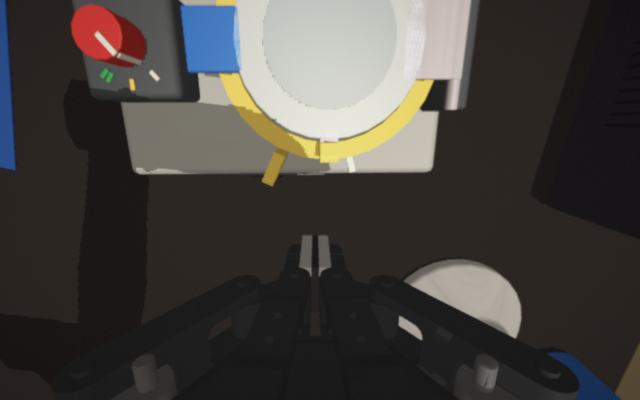

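View pics/s23.png

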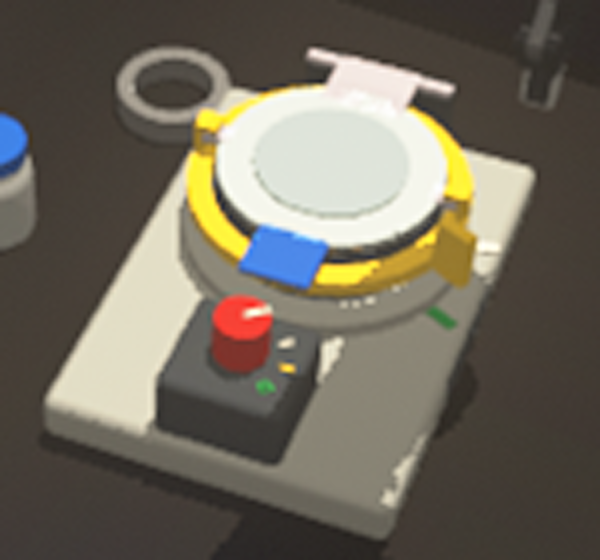

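Run:
```python
from ov import *
w=arm.get_image('wrist')
c=np.array((553,-185));
def M(joint):
    L=[]
    for o,col in (((553,-185),(0,0,255)),):
        a=np.radians(195+6)-joint
        for z in (133,): L.append((np.array([[o[0]+(115+d)*np.cos(a),o[1]+(115+d)*np.sin(a),z] for d in(-14,14)]),col))
    return L
draw(w,M(0.7)+M(0.6)+M(0.0),'o24.png',(220,110,380,220),5)
t=arm.get_image('top')
for n,(u,v) in dict(g=(320+310/4,140+382/4),).items(): 
    X=atz(t,u,v,46)[:2]-c; print(n,X,np.degrees(np.arctan2(X[1],X[0]))%360)
cv2.imwrite('pics/t24.png',cv2.resize(t['pixels'][140:270,320:500],None,fx=4,fy=4)[:,:,::-1])
```

```text
g [-106.48899928   32.54564   ] 163.00556739328118
```

View pics/o24.png

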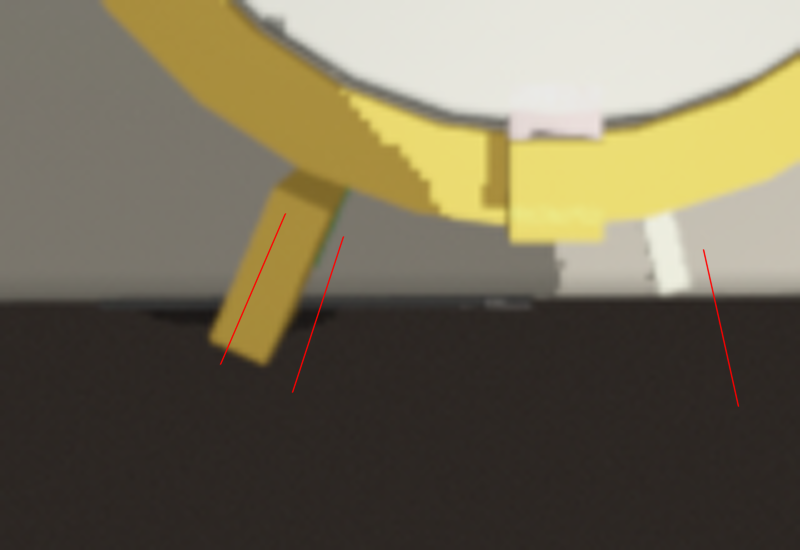

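View pics/t24.png

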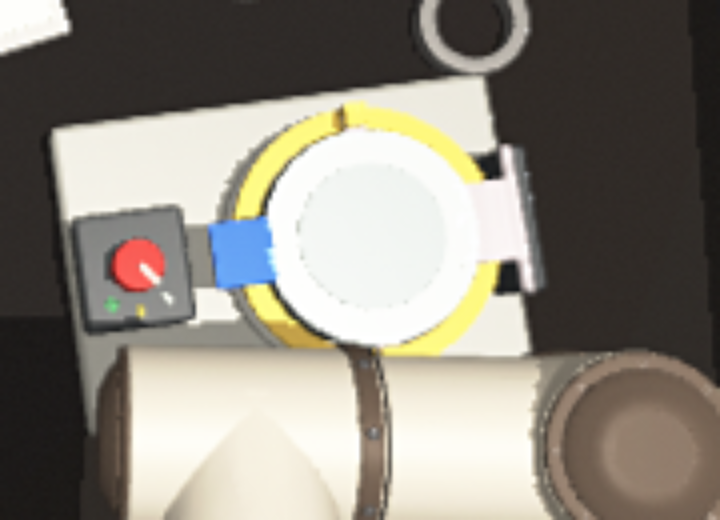

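Emit:
play_rows(
  moves=[
    [[0.1, 0.1, 0], -0.35, 0.5],
    [[0.2, 0.25, 0], -0.7, 0],
    [[0.3, 0.4, 0], -1.0, -0.45],
    [[0.33, 0.5, 0], -1.0, -0.45],
    [[0.33, 0.5, 0], -1.0, -0.45],
    [[0.33, 0.5, 0], -1.0, -0.45],
  ],
)

```text
clock: 34.92
position: [516.3, -32.3, 397.5]
ee_rot: [0.978, -0.208, -0.006, 0.008]
contact_force: [0.8, -0.2, -0.4]
gripper_width: 62.2
```

Emit:
play_rows(
  moves=[
    [[0, 0, 0], -0.3, -0.45],
    [[0, 0, 0], -0.53, -0.45],
    [[0, 0, 0], -0.53, -0.45],
    [[0, 0, 0], -0.53, -0.45],
  ],
)

```text
clock: 35.42
position: [516.0, -32.9, 397.3]
ee_rot: [0.94, -0.341, -0.007, 0.008]
contact_force: [-1.2, -0.0, 0.2]
gripper_width: 62.1
```

Run:
```python
from ov import *
s=arm.read_state(); print(s['clock'],s['position'],s['ee_rot'],s['contact_force'],s['gripper_width'],s['joints'])
R=Rotation.from_quat(s['ee_rot']).as_matrix();print(R[:,2],np.degrees(np.arctan2(R[1,1],R[0,1]))%180)
w=arm.get_image('wrist'); draw(w,model((553,-185),np.radians(6),0),'o25.png',(120,20,520,320),2)
```

```text
35.425 [515.9870935  -32.94176297 397.34216156] [ 0.94012824 -0.34066278 -0.00701665  0.00765072] [-1.19692382 -0.0448978   0.18989157] 62.119212774949474 [ 0.25164637  0.21073454 -0.26221068  0.00524787 -1.1180757   0.62152418]
[-0.01840574 -0.0096047  -0.99978447] 50.16762698755147
```

View pics/o25.png

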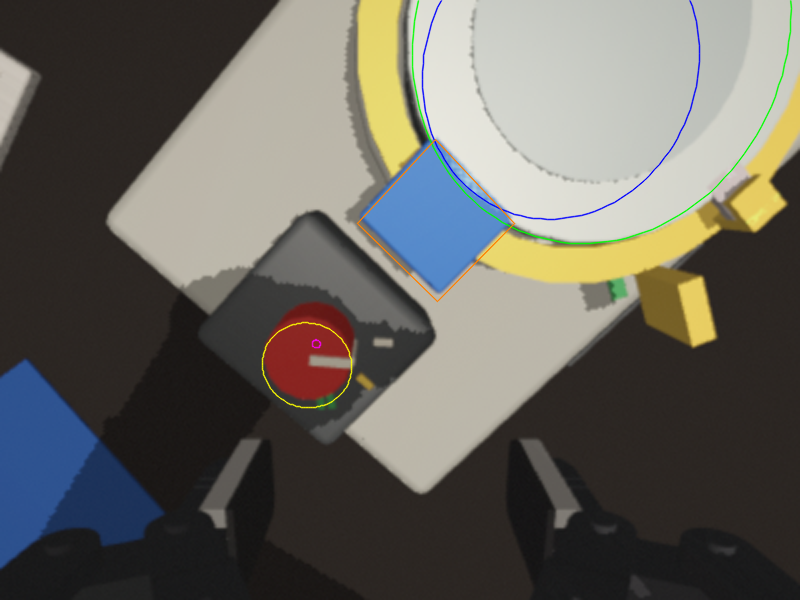

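Emit:
play_rows(
  moves=[
    [[0.074, 0.077, 0], 0, -0.45],
    [[0.074, 0.077, -0.15], 0, -0.45],
    [[0.074, 0.077, -0.3], 0, -0.45],
    [[0.074, 0.077, -0.38], 0, -0.45],
    [[0.074, 0.077, -0.41], 0, -0.45],
    [[0.074, 0.077, -0.41], 0, -0.45],
  ],
)

```text
clock: 36.22
position: [538.5, -9.7, 274.5]
ee_rot: [0.94, -0.34, -0.007, 0.008]
contact_force: [0.5, -0.6, -0.6]
gripper_width: 62.0
```

Run:
```python
from ov import *
s=arm.read_state(); print(s['clock'],s['position'],s['ee_rot'],s['contact_force'],s['gripper_width'])
w=snap('wrist','w26.png')
```

```text
36.225 [538.48130146  -9.73301157 274.48007586] [ 0.94019489 -0.34047746 -0.00695047  0.00776906] [ 0.45804896 -0.64109106 -0.55834745] 62.01976641082695
```

View pics/w26.png

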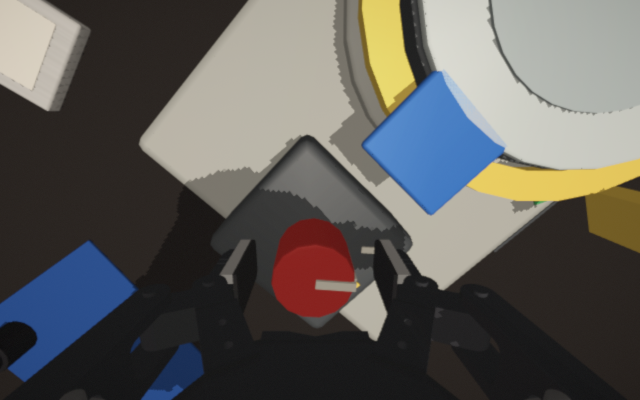

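Emit:
play_rows(
  moves=[
    [[0, 0, 0], 0, 1],
    [[0, 0, 0], 0, 1],
    [[0, 0, 0], 0, 1],
    [[0, 0, 0], 0, 1],
  ],
)

```text
clock: 36.78
position: [539.2, -9.6, 276.9]
ee_rot: [0.94, -0.34, -0.005, 0.007]
contact_force: [-1.8, -0.4, 6.1]
gripper_width: 36.6
```

Emit:
play_rows(
  moves=[
    [[0, 0, 0.02], 0, 1],
    [[0, 0, 0.04], 0, 1],
    [[0, 0, 0.05], 0, 1],
    [[0, 0, 0.05], 0, 1],
  ],
)

```text
clock: 37.28
position: [539.1, -9.6, 291.1]
ee_rot: [0.94, -0.34, -0.005, 0.007]
contact_force: [3.3, -0.6, -9.9]
gripper_width: 36.8
```

Run:
```python
from ov import *
s=arm.read_state(); print(s['clock'],s['position'],s['ee_rot'],s['contact_force'],s['gripper_width'])
R=Rotation.from_quat(s['ee_rot']).as_matrix();print(R[:,2],np.degrees(np.arctan2(R[1,1],R[0,1]))%180)
w=snap('wrist','w27.png');q=arm.get_image('side')
cv2.imwrite('pics/s27.png',cv2.resize(q['pixels'][90:230,280:430],None,fx=4,fy=4,interpolation=cv2.INTER_CUBIC)[:,:,::-1])
```

```text
37.275 [539.12871589  -9.60166577 291.13843835] [ 0.94025501 -0.34036748 -0.00514905  0.0066318 ] [ 3.27769388 -0.61247633 -9.85555508] 36.76379430216996
[-0.01419733 -0.00896602 -0.99985901] 50.20237522900487
```

View pics/w27.png

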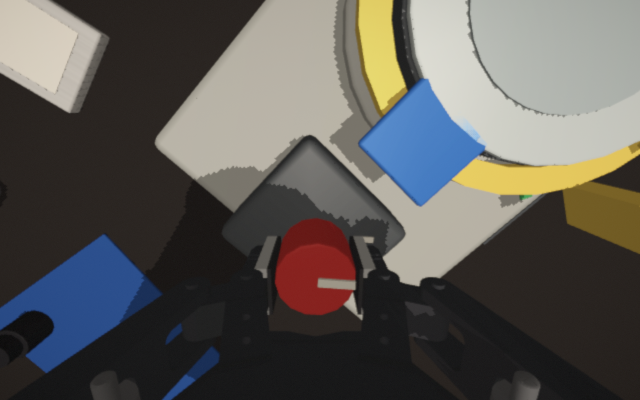

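View pics/s27.png

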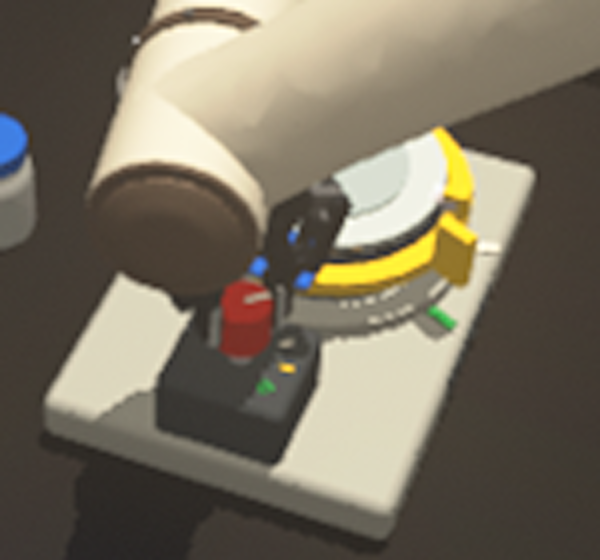

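Emit:
play_rows(
  moves=[
    [[0, -0.001, 0], -0.25, 1],
    [[0, -0.002, 0], -0.5, 1],
    [[0.001, -0.003, 0], -0.75, 1],
    [[0.001, -0.004, 0], -1.0, 1],
    [[0.001, -0.004, 0], -1.0, 1],
  ],
)

```text
clock: 38.0
position: [539.3, -11.1, 291.1]
ee_rot: [0.821, -0.572, -0.007, 0.006]
contact_force: [2.0, -3.6, -7.0]
gripper_width: 36.2
```

```bash
cat > st.py <<'E'
from ov import *
s=arm.read_state(); print(s['clock'],s['position'],s['contact_force'],s['wrist_torque'],s['gripper_width'])
R=Rotation.from_quat(s['ee_rot']).as_matrix();print(R[:,2],np.degrees(np.arctan2(R[1,1],R[0,1]))%180)
print('grasp',s['position']+155*R[:,2])
E
python3 st.py
```

```text
38.0 [539.27716465 -11.08056166 291.11252564] [ 1.96722125 -3.60459884 -6.97002587] [-0.72586198 -0.83070501 -0.06405791] 36.2021951947506
[-0.0180399  -0.00145336 -0.99983621] 20.28438829018492
grasp [536.48098053 -11.30583246 136.13791286]
```

Emit:
play_rows(
  moves=[
    [[0, -0.001, 0], -0.25, 1],
    [[0, -0.002, 0], -0.5, 1],
    [[-0.001, -0.003, 0], -0.75, 1],
    [[-0.001, -0.004, 0], -1.0, 1],
    [[-0.001, -0.004, 0], -1.0, 1],
  ],
)

```text
clock: 38.62
position: [538.7, -12.5, 291.1]
ee_rot: [-0.646, 0.763, 0.008, -0.004]
contact_force: [0.2, -2.2, -5.5]
gripper_width: 36.4
```

```bash
python3 st.py; python3 -c "
from h import *
snap('wrist','w28.png')"
```

```text
38.625 [538.67549743 -12.5451127  291.09069056] [ 0.20234191 -2.15520745 -5.5229586 ] [-0.80790445 -0.45119081  0.00576402] 36.36025918053757
[-0.01767496  0.00709724 -0.9998186 ] 170.4602391737292
grasp [535.93587892 -11.44503983 136.11880817]
```

View pics/w28.png

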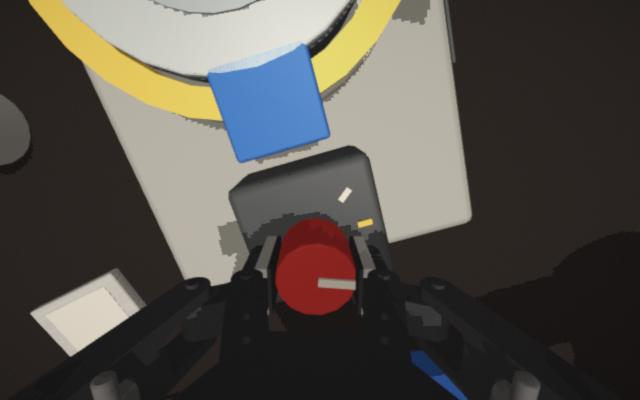

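Emit:
play_rows(
  moves=[
    [[0, -0.001, 0], -0.25, 1],
    [[-0.001, -0.002, 0], -0.5, 1],
    [[-0.002, -0.003, 0], -0.73, 1],
    [[-0.002, -0.003, 0], -0.73, 1],
    [[-0.002, -0.003, 0], -0.73, 1],
  ],
)

```text
clock: 39.3
position: [537.8, -13.3, 291.1]
ee_rot: [-0.491, 0.871, 0.009, -0.003]
contact_force: [-0.7, -0.1, -4.8]
gripper_width: 36.4
```

```bash
python3 st.py; python3 -c "
from h import *
snap('wrist','w29.png')"
```

```text
39.3 [537.83390677 -13.32212422 291.06955485] [-0.73779664 -0.0946528  -4.82857409] [-0.43013007 -0.07479458  0.85188589] 36.42189411784953
[-0.01490602  0.01258442 -0.9998097 ] 148.84031645997695
grasp [535.52347412 -11.3715396  136.09905082]
```

View pics/w29.png

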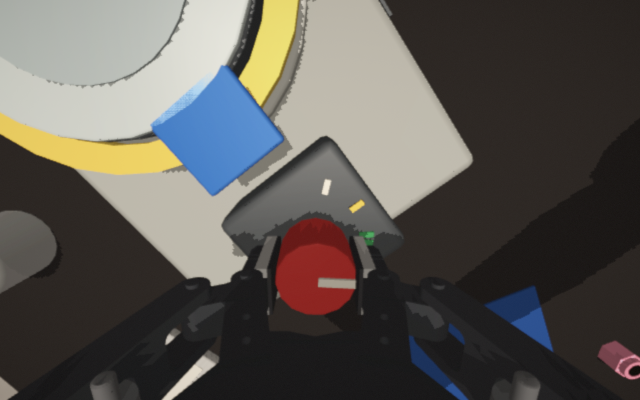

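Emit:
play_rows(
  moves=[
    [[0, 0, -0.015], 0.03, 1],
    [[0, 0, -0.03], 0.03, 1],
    [[0, 0, -0.045], 0.03, 1],
    [[0, 0, -0.05], 0.03, 1],
    [[0, 0, -0.05], 0.03, 1],
  ],
)

```text
clock: 39.98
position: [537.9, -13.3, 276.9]
ee_rot: [-0.498, 0.867, 0.009, -0.003]
contact_force: [-4.3, 0.5, 7.4]
gripper_width: 36.4
```

```bash
python3 st.py
```

```text
39.975 [537.90195071 -13.27902923 276.89356734] [-4.28489604  0.49459685  7.35919021] [-0.02240141  1.25335406  0.51528571] 36.38219380177891
[-0.01469716  0.01223817 -0.99981709] 149.7220368377563
grasp [535.62389059 -11.38211318 121.92191783]
```

Emit:
play_rows(
  moves=[
    [[0, 0, -0.005], 0, 1],
    [[0, 0, -0.007], 0, 1],
    [[0, 0, -0.007], 0, 1],
  ],
)

```text
clock: 40.35
position: [537.9, -13.2, 276.8]
ee_rot: [-0.498, 0.867, 0.009, -0.003]
contact_force: [-7.0, -0.4, 14.0]
gripper_width: 36.0
```

```bash
python3 st.py
```

```text
40.35 [537.8695053  -13.2029464  276.78351936] [-6.97921001 -0.35249594 14.03902097] [0.21087388 2.12841461 0.51939294] 36.00232298617002
[-0.01426425  0.0118351  -0.99982822] 149.77270463734152
grasp [535.65854723 -11.36850549 121.81014587]
```

Bottomed (14 N, no further travel). Release, lift straight up, withdraw and check.

Emit:
play_rows(
  moves=[
    [[0, 0, 0.005], 0, -0.45],
    [[0, 0, 0.005], 0, -0.45],
    [[0, 0, 0.005], 0, -0.45],
    [[0, 0, 0.1], 0, -0.45],
    [[0, 0, 0.3], 0, -0.45],
    [[-0.15, 0.1, 0.5], 0, -0.45],
    [[-0.35, 0.25, 0.5], 0, -0.45],
    [[-0.5, 0.5, 0.5], 0, -0.45],
    [[-0.5, 0.7, 0.5], 0, -0.45],
    [[-0.5, 0.7, 0.5], 0, -0.45],
    [[-0.5, 0.7, 0.5], 0, -0.45],
  ],
)

```text
clock: 41.72
position: [387.3, 199.0, 426.6]
ee_rot: [-0.5, 0.866, 0.009, -0.003]
contact_force: [0.3, -0.0, -0.4]
gripper_width: 61.9
```

```bash
python3 st.py
python3 - <<'E'
from ov import *
q=arm.get_image('side');t=snap('top','t30.png');snap('side','s30.png')
cv2.imwrite('pics/s30c.png',cv2.resize(q['pixels'][90:230,280:430],None,fx=4,fy=4,interpolation=cv2.INTER_CUBIC)[:,:,::-1])
cv2.imwrite('pics/t30c.png',cv2.resize(t['pixels'][140:270,320:500],None,fx=4,fy=4,interpolation=cv2.INTER_CUBIC)[:,:,::-1])
E
```

```text
41.725 [387.27083665 198.98568346 426.63697779] [ 0.32338341 -0.01187596 -0.39243673] [-0.08225658 -0.05931377 -0.00154748] 61.91795648431813
[-0.01413507  0.01241959 -0.99982296] 149.99913901790293
grasp [385.07990149 200.91071951 271.6644188 ]
```

View pics/s30c.png

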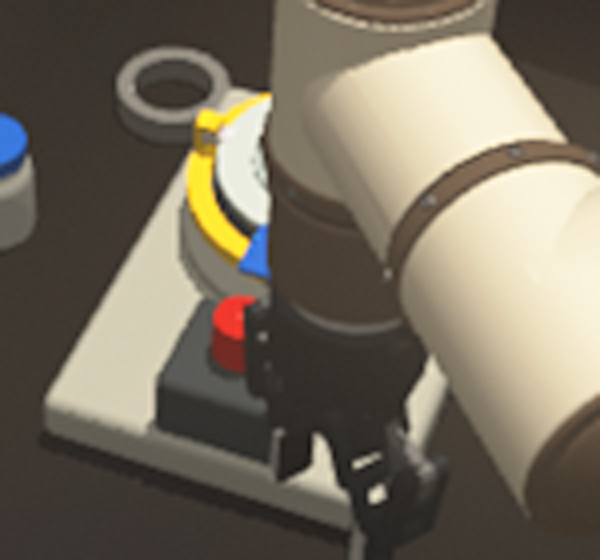

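View pics/t30c.png

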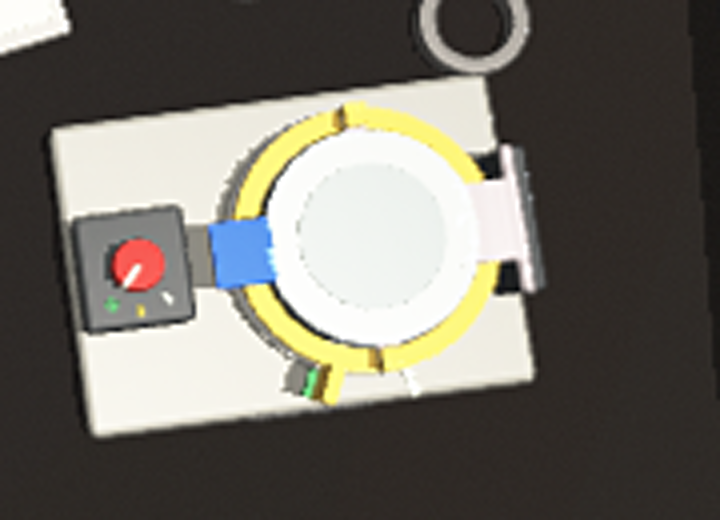

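View pics/t30.png

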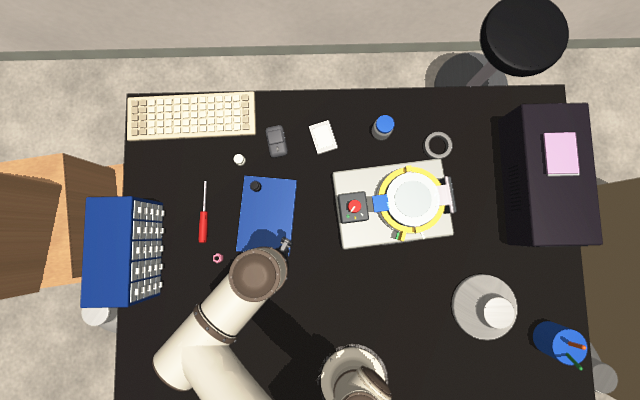

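Run:
```python
from ov import *
t=arm.get_image('top')
a=cv2.imread('pics/top0.png');b=cv2.imread('pics/t30.png')
A=cv2.resize(a[222:246,390:436],None,fx=16,fy=16,interpolation=cv2.INTER_NEAREST)
B=cv2.resize(b[222:246,390:436],None,fx=16,fy=16,interpolation=cv2.INTER_NEAREST)
def M(im,j):
  for r,zz,col in ((101,133,(0,0,255)),(129,133,(0,0,255))):pass
  for th in j:
    an=np.radians(201)-th; u=np.array((np.cos(an),np.sin(an)));n=np.array((-u[1],u[0]))
    for z,col in ((133,(0,0,255)),(89,(255,0,0))):
      P=[np.r_[np.array((552.5,-185.5))+u*r+n*d,z] for r,d in((101,-5),(129,-5),(129,5),(101,5),(101,-5))]
      q=np.array([(proj(t,X)-(390,222)+.5)*16 for X in P]).astype(np.int32); cv2.polylines(im,[q],False,col,1)
M(A,[0]);M(B,[0.7])
cv2.imwrite('pics/cmp.png',np.vstack([A,B])[:, :736])
```

```text
(no output)
```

View pics/cmp.png

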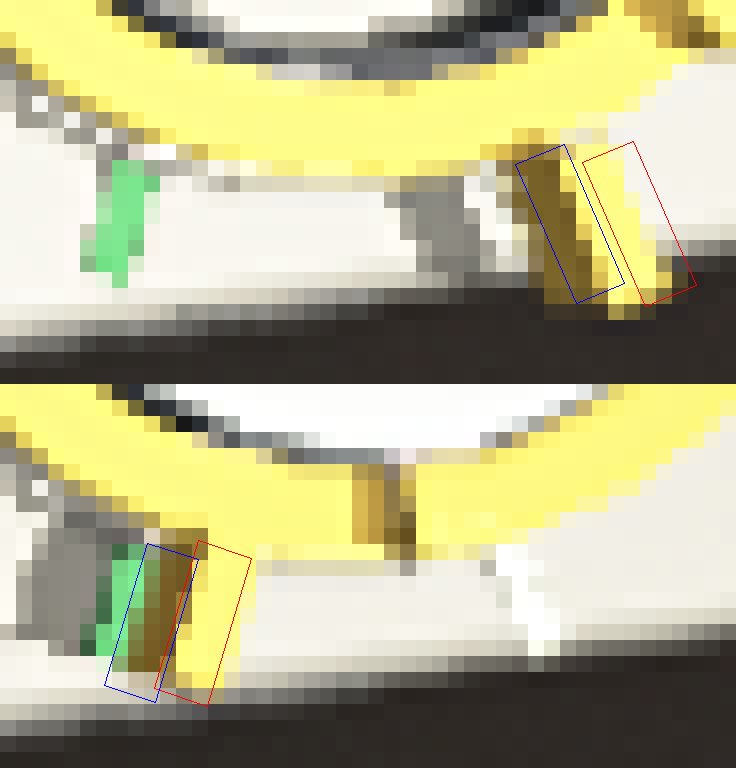

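Run:
```python
from ov import *
t=arm.get_image('top')
C=np.array((552.5,-185.5))
def ang(u,v,z,off=0):
    X=atz(t,390+u/16-.5,222+(v-off)/16-.5,z)[:2]-C; return round(np.degrees(np.arctan2(X[1],X[0]))%360,1),round(np.hypot(*X),1)
for z in (46,60): print('white',ang(522,600,z,384),ang(505,560,z,384),ang(543,640,z,384),'green',ang(120,222,z), ang(130,180,z),ang(105,265,z))
print('tab0 top',ang(622,235,133),ang(600,160,133),ang(640,300,133),'tab1',ang(214,620,133,384),ang(228,560,133,384),ang(200,690,133,384))
```

```text
white (np.float64(202.6), np.float64(114.6)) (np.float64(202.7), np.float64(106.3)) (np.float64(202.8), np.float64(123.3)) green (np.float64(161.9), np.float64(111.1)) (np.float64(161.7), np.float64(102.6)) (np.float64(161.6), np.float64(120.0))
white (np.float64(200.8), np.float64(113.2)) (np.float64(200.8), np.float64(104.9)) (np.float64(201.1), np.float64(121.7)) green (np.float64(160.4), np.float64(112.0)) (np.float64(160.1), np.float64(103.6)) (np.float64(160.3), np.float64(120.8))
tab0 top (np.float64(199.2), np.float64(115.7)) (np.float64(199.9), np.float64(101.8)) (np.float64(198.6), np.float64(127.6)) tab1 (np.float64(161.8), np.float64(113.8)) (np.float64(161.5), np.float64(102.7)) (np.float64(162.2), np.float64(126.7))
```

Emit:
play_rows(
  moves=[
    [[-0.05, 0.2, 0.1], 0, -0.45],
    [[-0.1, 0.4, 0.2], 0, -0.45],
    [[-0.2, 0.6, 0.3], 0, -0.45],
    [[-0.3, 0.8, 0.3], 0, -0.45],
    [[-0.4, 1.0, 0.3], 0, -0.45],
    [[-0.4, 1.0, 0.3], 0, -0.45],
    [[-0.4, 1.0, 0.3], 0, -0.45],
  ],
)

```text
clock: 42.85
position: [268.1, 497.3, 515.3]
ee_rot: [-0.498, 0.867, 0.008, -0.004]
contact_force: [0.9, -0.2, -0.2]
gripper_width: 62.1
```

```bash
python3 st.py
python3 - <<'E'
from ov import *
q=arm.get_image('side');t=snap('top','t31.png')
c=lambda im:cv2.resize(im[90:230,280:430],None,fx=2.6,fy=2.6,interpolation=cv2.INTER_CUBIC)
cv2.imwrite('pics/s31c.png',np.hstack([c(cv2.imread('pics/side0.png')),c(q['pixels'][:,:,::-1])]))
E
```

```text
42.85 [268.10654343 497.30656688 515.32588286] [ 0.87274462 -0.17814981 -0.22165869] [-0.06916425 -0.07687214 -0.03022808] 62.14219532394062
[-0.0152186   0.00972125 -0.99983693] 149.71167912019766
grasp [265.74766002 498.81336099 360.35115834]
```

View pics/s31c.png

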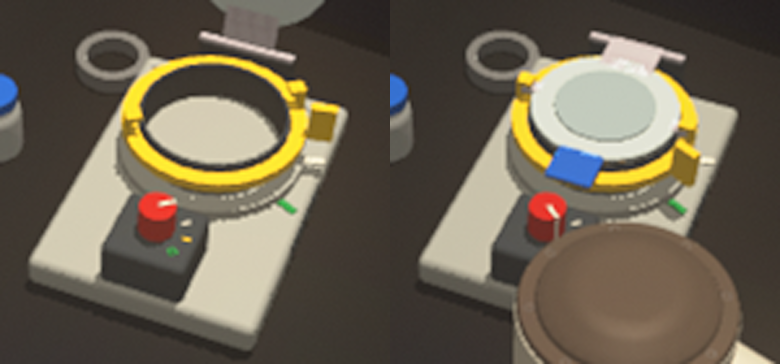

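View pics/t31.png

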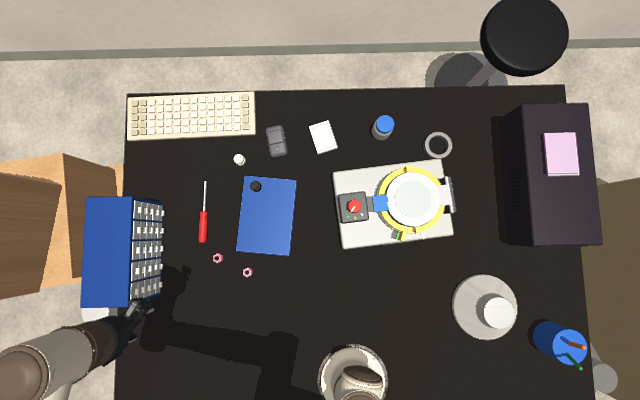

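```bash
python3 -c "
from bench import arm
print(arm.job_done())"
```

```text
the job is handed in; nothing more can be done
None
```

The job is handed in at about 43 s, and every step was done in the order asked. My last checks show all of it in place.

- **Fittings:** all four brass fittings went into the bowl. One was knocked aside on the mat during the run, and I found it again before picking it up. The wrist picture before shutting the lid showed four in the bowl and only the black socket left on the mat.
- **Lid:** pushed shut until it bottomed at 114 mm. The picture matched a shut lid.
- **Lock ring:** turned to its stop. The tab measured 161.8° against 161.9° for the green mark, and both claws were over the lid's ears.
- **Timer knob:** it rose 14.2 mm when pulled out. I turned it 81° clockwise until the stop resisted, then pushed it back to its starting height. The pointer lines up with the green double mark.
- **Other things:** from the pictures, the bystanders and the two pink look-alikes are where they were.

Two points did not go cleanly:

- **Force at the ring stop:** the wrist force peaked at about 82 N when the ring hit its stop. That is under the 120 N limit, and the contact was at the fingertips.
- **Ring travel:** the tab moved only about 37.4° (0.65 rad) rather than 0.70 rad, because it appeared to start about 3° past its white mark. I took the final position from the green mark and the hard stop.

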